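# Chock the rolling-race ramp and park the cylinder on it

## Robot

A 7-joint arm with a two-finger parallel gripper is mounted at the origin on the work surface. World frame = base frame: x ahead of the robot, y to its left, z up, the work surface at z = 0. Lengths are in m, angles in rad, forces in N, time in s.
With the tool pointing down it reaches from about 0.35 to 0.9 m from the base axis. Payload 8.1 kg.
Tool frame: the origin (TCP) lies on the centre line of the jaws, within the pads' length; the fingertips stand 19 mm ahead of it and the grasp point (between the pads) is the TCP; z points along the fingers, y is the line along which they close (so a half turn about z gives the same grasp; the last joint's range is limited). The gripper opens to 92 mm and grips with 3 to 60 N. Pads are 19 mm wide; open, the fingers measure 130 mm over their backs; the gripper's body (75 mm by 190 mm) begins 47 mm behind the grasp point.
Start: joints at [-1.404, 0.434, 0.025, 1.573, -0.012, 1.134, -0.075], TCP at [0.167, 0.602, 0.246] pointing down, gripper open.
Joint ranges: [-2.62, 2.62], [-0.44, 2.09], [-1.27, 1.32], [0.08, 2.57], [-1.32, 4.46], [0.12, 2], [-2.74, 2.74]. Speed limits (rad/s): [2.22, 2.22, 3.01, 3.01, 3.14, 3.14, 3.14].

## Interface

Orientations are given as a rotation vector (axis times angle).
In Python, from cell import arm gives the robot as it stands.
- The arm moves only by the tool arm_command, never from a script. Its argument "targets" is a list that holds one entry, the list of rows, each a list of 6 numbers: the shift along the tool's x, y, z in m, then the turn, a rotation vector about the tool's x, y, z in rad. A call has 1 to 10 rows; each row shifts and turns the commanded pose from where the row before left it, along the tool's axes as they then stand; what a row does not reach is not made up. A row lasts 1/8 s, in which the tool goes at most 62.5 mm and 10.7 degrees, less where a joint would pass 70% of its speed; a pose out of reach is approached as far as the arm can. A call with a gripper value outside its range is refused whole. "jaw" is the finger opening in m, from 0 to 0.0918, set as the call begins (left out, the last holds). The fingers move at their own pace and stop on an object; "newtons" is the grip in N (left out, the last holds). Time passes only in rows, so rows that do not move let the fingers close. It gives the time, the measured TCP pose, the force, the opening and the grip force at its end, in the units of the state.
- arm.observe(): the state, without advancing time (a new reading comes with each control period).
- arm.get_image(name): name is "side" or "top"; returns a dict with "pixels" (480x640x3 uint8, red, green, blue), "z_map" (480x640 float32, m along the optical axis (not along the pixel's ray), 0 where there is no reading), "fx", "fy", "cx", "cy" (pixels), "xyz" and "rotation" of the camera in the world. Camera axes: x right, y down, z forward; pixel columns grow to the right and rows downward; lengths in m; the calibration is good to about 2 mm. A picture is of the moment at which its call begins.
- arm.sign_off(): hands the job in; it is judged then, once.
The state is a dict: "clock": time; "joints": joint angles; "dq": joint speeds; "joint_efforts": joint torques, N m; "position": TCP position; "ee_rot": TCP orientation; "force": force on the tool from outside, world axes, zero at the start; "ft_torque": the same for the moment, N m; "width": opening from 0.0 (shut) to 1.0 (fully open); "gripper_force": force on a finger pad.
Only numpy, scipy, OpenCV 4.12 (cv2) and the standard library are available. Lean on these libraries where they do the work, as an engineer would, in place of code of your own. Each camera call takes 0.05 s, during which the arm holds its last target. There are 200 camera calls.

## Task

Get the rolling race ready: set the wooden chock on the ramp in the middle of the track, square to it, flat on the board with its thin edge pointing uphill and on the start line, and let go of it. Then take the plain solid cylinder from the case, lay it crosswise on the uphill side of the chock and, still holding it, bring it gently against the chock; let go only then, so that it waits there at rest and never runs free. Do not bump the sensor that hangs over the track, and leave the flanged spool and everything else on the bench where it is.

Things in the scene. Friction and masses are not known exactly. Their poses are not given: they have to be found in the camera images.
- plane: sloping white running board of the ramp, wooden edges, 150 mm wide, fixed at 12 degrees, rising away from the robot. Origin on its surface at the middle of the black 4 mm start line that crosses it (about 97 mm above the table). x points uphill along the board, y across it (left, looking uphill), z out of the surface. It runs from x = -370 mm (30 mm high stop at the foot) to +225 mm
- bracket: start sensor fixed over the track. Origin: centre of the sensor's underside, 150 mm off the board, 45 mm uphill of the line. Axes as the board's. Black sensor 36 (x) by 66 (y) by 28 mm (z); 12 mm arm along -y to a 12 mm post 92 mm aside, up to 190 mm off the board. A tool pointing straight down on the parked cylinder hits it; tilted 35 degrees, fingers pointing down and uphill, it goes under
- chock_grip (a point): where to grip the chock, a wooden wedge on a rubber sole, 95 long, 46 wide, 38 mm high, 0.18 kg, loose on the bench sole down. Point: mid-width, 19 mm above its underside, 20 mm behind mid-length. x along it to the thin edge (toe), y across, z up from the sole. From the toe its face climbs at 40 degrees for 45 mm; the other 50 mm is a plain block with upright sides
- chock_toe (a point): middle of the chock's thin edge, on its underside: 67.5 mm ahead (+x) of and 19 mm below the grip point; axes as the chock's
- cylinder_center (a point): centre of the plain solid wooden cylinder, 70 mm diameter, 64 mm long, flat ends, 0.13 to 0.25 kg. y is its rolling axis; x and z turn as it rolls. It starts lying along a foam trough of the case, centre 57 mm above the table; grip it by its two flat ends, fingers closing along its axis. Parked against the chock its centre is 35 mm off the board, 13 mm uphill of the chock's toe
- spool_center (a point): centre of the wooden spool: two flanges 70 mm diameter, 12 mm thick, on a 30 mm hub, 64 mm long overall; y is its axis. It lies in the case's other trough and stays there
- case: fixed black equipment case, 260 (x) by 180 (y) by 46 mm high, foam inside 30 mm high; origin under its centre. Two foam troughs run along y, at x = -55 and +55 mm; either may hold the cylinder. The lid stands open along the +y side, leaning outward, its top 220 mm above the table
- thread_a: thread spool standing upright, 36 mm diameter, 45 mm high; a bystander
- thread_b: thread spool standing upright, 36 mm diameter, 45 mm high; a bystander
- scissors: steel scissors lying flat, 140 mm long, 7 mm high; a bystander
Things that resemble listed ones, but are neither listed nor needed, are in the scene too. There is more than one size of the part that bears chock_grip; the job needs the middle-sized. What is shaped like the part that bears cylinder_center but black is not meant.

How it is judged:
On the way, in this order (a step that is already met when the one before it is completed fails the run):
1. the chock lies flat on the ramp in mid-track, toe uphill on the start line, let go (x of chock_toe in the frame of plane between -0.012 and 0.012 m and y of chock_toe in the frame of plane between -0.018 and 0.018 m and z of chock_toe in the frame of plane below 0.005 m and x of chock_grip in the frame of plane below -0.05 m and angle between the z axis of chock_grip and the z axis of plane, either way round below 0.08 rad and angle between the x axis of chock_grip and the x axis of plane, either way round below 0.15 rad and contact force between the fingers and chock below 0.1 N), for 0.2 s.
2. the cylinder, still held, is down on the board against the uphill side of the chock (contact force between the fingers and cylinder above 0.5 N and z of cylinder_center in the frame of plane below 0.04 m and x of cylinder_center in the frame of chock_toe between 0.004 and 0.019 m and y of cylinder_center in the frame of chock_toe between -0.022 and 0.022 m), for 0.1 s.
At the end, for the whole second after the job is handed in: the chock lies flat on the ramp, its toe within 15 mm of the start line and 20 mm of mid-track, square within 10 degrees; the cylinder lies on the board against the chock's uphill face, within 22 mm of mid-track and square within 10 degrees, both at rest (x of chock_toe in the frame of plane between -0.015 and 0.015 m and y of chock_toe in the frame of plane between -0.02 and 0.02 m and z of chock_toe in the frame of plane below 0.005 m and angle between the z axis of chock_grip and the z axis of plane, either way round below 0.08 rad and angle between the x axis of chock_grip and the x axis of plane, either way round below 0.17 rad and contact force between cylinder and chock above 0.03 N and x of cylinder_center in the frame of plane between -0.005 and 0.032 m and y of cylinder_center in the frame of plane between -0.022 and 0.022 m and z of cylinder_center in the frame of plane between 0.03 and 0.038 m and angle between the y axis of cylinder_center and the y axis of plane, either way round below 0.17 rad and linear speed of each of cylinder, chock below 0.01 m/s and angular speed of cylinder below 0.2 rad/s); the robot touches nothing.
It fails at once if the cylinder runs free or is dropped (contact force between the fingers and cylinder below 0.02 N and (angular speed of cylinder above 4 rad/s or linear speed of cylinder above 0.35 m/s)).
It fails at once if the cylinder is rammed into the chock (contact force between cylinder and chock above 30 N).
It fails at once if the sensor or its bracket is bumped (contact force between anything else and bracket above 2 N).
It fails at once if the flanged spool is moved (distance of spool_center from where it was at the start of the episode above 0.02 m).
It fails at once if a bystander is moved (distance of any of thread_a, thread_b, scissors from where it was at the start of the episode above 0.02 m).
It also fails if it takes over 61 s, if anything falls off the work surface, if the arm or the gripper's body presses on something with over 40 N, if the wrist force passes 120 N, or if a joint passes its speed limit or range.

## Working session

There is one attempt and no reset: what is moved stays moved. The work goes in short steps, Python scripts to look and compute and a tool call to move; the robot and the scene stay as the last step left them, time stands still between calls to the robot, and variables do not carry over. Pictures are saved under pics/ and viewed, at most 10 in all, crops included, and the job is handed in when it is done.

Besides the shell and the picture viewer there is one more tool, called after "Request:" by a JSON object that holds its "method" and its "body", one argument or row to a line. arm_command: Moves the arm, as the interface text tells. Its arguments: {"type":"object","properties":{"targets":{"type":"array","items":{"type":"array","items":{"type":"array","items":{"type":"number"}}}},"jaw":{"type":"number"},"newtons":{"type":"number"}},"required":["targets"]}

```bash
mkdir -p pics; cat > h.py <<'E'
import numpy as np, cv2
from cell import arm
from scipy.spatial.transform import Rotation as R
def cloud(im):
    z=im["z_map"]; v,u=np.mgrid[0:480,0:640]
    p=np.stack([(u-im["cx"])/im["fx"]*z,(v-im["cy"])/im["fy"]*z,z],-1)
    r=np.array(im["rotation"]); 
    if r.shape!=(3,3): r=R.from_rotvec(r).as_matrix()
    w=p@r.T+np.array(im["xyz"]); w[z==0]=np.nan
    return w
E
python3 - <<'E'
from h import *
for n in("top","side"):
    im=arm.get_image(n); cv2.imwrite(f"pics/{n}0.png",im["pixels"][...,::-1]); np.savez(f"{n}0.npz",w=cloud(im),p=im["pixels"])
    print(n,im["xyz"],im["rotation"],im["fx"])
print(arm.observe())
E
```

```text
top [ 0.23161045 -0.05029065  1.28844226] [-2.13294153  2.09902719 -0.21868793] 525.064682976797
side [ 0.4241017  -0.77083824  1.00335219] [-2.41301634  0.11111426 -0.01708979] 456.84837372860216
{'clock': 0.1, 'joints': array([-1.40360947,  0.43512286,  0.02498307,  1.57399017, -0.01160009,
        1.13404497, -0.0751253 ]), 'dq': array([-0.00082684, -0.00180537, -0.00015687, -0.00252816,  0.00035005,
        0.00080575, -0.00059912]), 'joint_efforts': array([ 3.75132251e-03, -6.69122386e+01,  9.88411009e-01, -3.15143323e+01,
       -6.04048348e-02,  3.73407640e-02,  1.06229422e-04]), 'position': array([0.16651608, 0.60195356, 0.24504864]), 'ee_rot': array([-4.22648704e-01, -3.11297223e+00,  2.22904578e-03]), 'force': array([ 0.10670956, -0.25219391,  0.38496121]), 'ft_torque': array([-0.02082598, -0.03208304,  0.01796523]), 'gripper_force': 0.0, 'width': 0.9981625759881617}
```

View pics/top0.png

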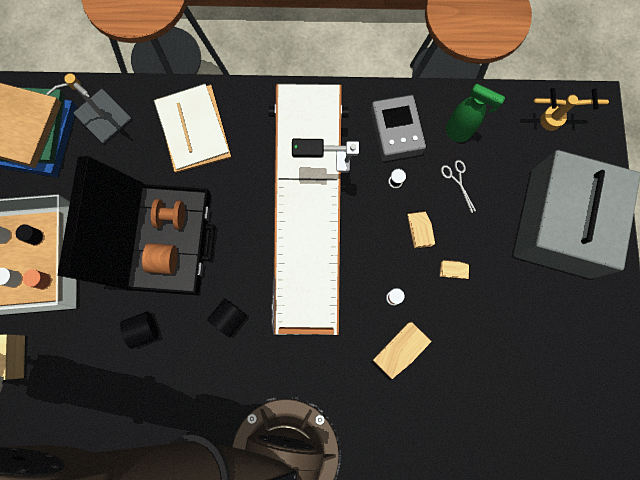

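View pics/side0.png

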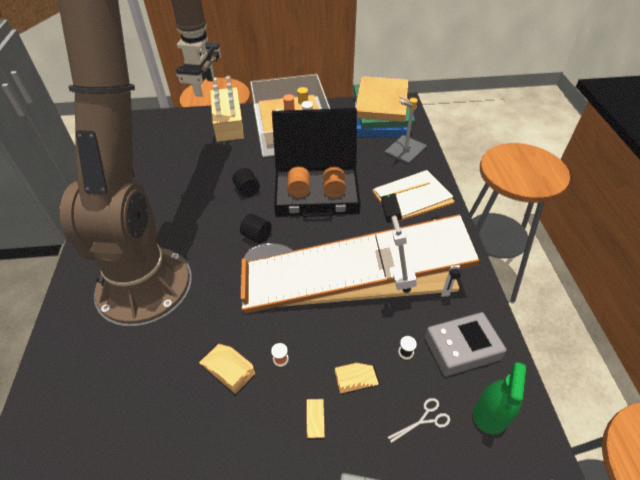

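Chock candidates in the top picture are the wedges at (421,230), (454,270) and (402,350). Cylinder candidates are wooden (160,260), black (140,330) and (228,318), and the spool at (168,214). By description I choose the wooden cylinder at (160,260) and the middle-sized wedge, which is probably (421,230). I'll check both with a measurement and one crop.

```bash
python3 - <<'E'
from h import *
d=np.load("top0.npz"); w,p=d["w"],d["p"]
s=np.load("side0.npz"); ws,ps=s["w"],s["p"]
a=cv2.resize(p[190:390,360:480,::-1],None,fx=3,fy=3,interpolation=cv2.INTER_CUBIC)
b=cv2.resize(p[180:380,100:230,::-1],None,fx=3,fy=3,interpolation=cv2.INTER_CUBIC)
cv2.imwrite("pics/crop1.png",np.hstack([a,b]))
for n,(u0,v0,u1,v1) in dict(A=(400,205,440,255),B=(436,256,474,284),C=(368,318,436,384)).items():
    q=w[v0:v1,u0:u1].reshape(-1,3); q=q[(q[:,2]>0.012)]
    r=cv2.minAreaRect((q[:,:2]*1000).astype(np.float32)); print(n,r,np.percentile(q[:,2],[50,98]),len(q))
# ramp plane: top-cam white pixels
q=w[90:325,280:336].reshape(-1,3);c=p[90:325,280:336].reshape(-1,3)
m=(c.min(1)>170)&(q[:,2]<0.2)&(q[:,2]>.02);q=q[m]
for _ in range(4):
    o=q.mean(0);n=np.linalg.svd(q-o,full_matrices=False)[2][2];n*=np.sign(n[2]);e=(q-o)@n;q=q[abs(e)<.004]
print("plane",o,n,np.degrees(np.arccos(n[2])),len(q))
for nm,W,reg in(("cyl",w,(142,243,180,277)),("sp",w,(150,198,188,231))):
    u0,v0,u1,v1=reg;q=W[v0:v1,u0:u1].reshape(-1,3);q=q[q[:,2]>.06]
    print(nm,cv2.minAreaRect((q[:,:2]*1000).astype(np.float32)),q[:,2].max(),len(q))
E
```

```text
A ((532.012451171875, -326.4029235839844), (84.25873565673828, 48.395450592041016), 7.998892784118652) [0.03447932 0.04071527] 629
B ((434.2077331542969, -403.9313659667969), (60.25025177001953, 36.78008270263672), 85.54302215576172) [0.02679693 0.0323252 ] 366
C ((238.5644989013672, -272.38525390625), (63.39273452758789, 119.15396881103516), 46.1619873046875) [0.04797904 0.05464723] 1427
plane [ 0.55823143 -0.0431008   0.0793425 ] [-0.20663193 -0.00132201  0.97841786] 11.92529475639066 10538
cyl ((442.22052001953125, 305.0471496582031), (65.98028564453125, 68.87183380126953), 86.11888122558594) 0.09648020503789967 861
sp ((551.8267211914062, 293.34130859375), (65.6973876953125, 68.3381576538086), 86.22489929199219) 0.09377832801467978 575
```

View pics/crop1.png

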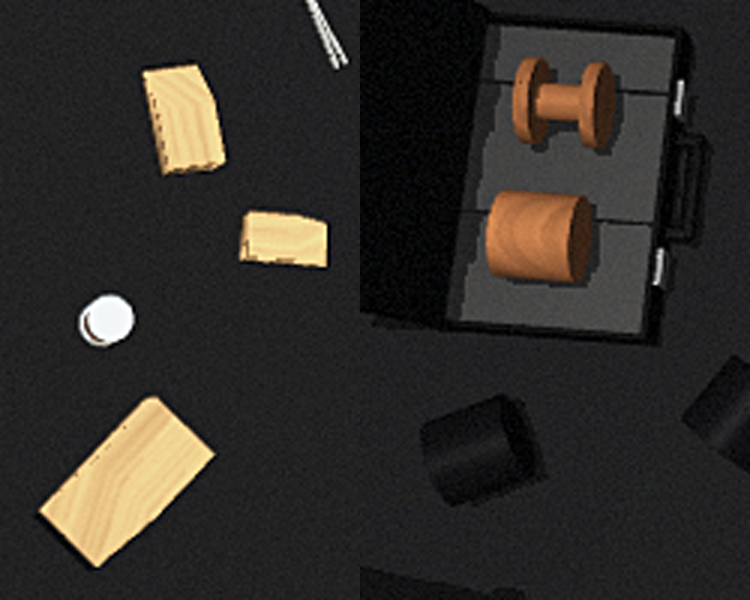

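The crop confirms it. Wedge A (421,230) is the 46 mm wide, 38 mm high one, B is smaller and C larger. The plain wooden cylinder is at (160,260), with the spool beyond it. Next I need exact poses: toe direction, start line, board middle and axis.

```bash
python3 - <<'E'
from h import *
ims={n:np.load(f"{n}0.npz") for n in("top","side")}
# chock from both cams
for n,(u0,v0,u1,v1) in dict(top=(398,200,442,258),side=(325,355,385,398)).items():
    w,p=ims[n]["w"],ims[n]["p"].astype(int)
    W=w[v0:v1,u0:u1].reshape(-1,3);c=p[v0:v1,u0:u1].reshape(-1,3)
    q=W[(c[:,0]-c[:,2]>40)&(W[:,2]>-.01)]
    t=q[q[:,2]>.034][:,:2]; r=cv2.minAreaRect((t*1000).astype(np.float32))
    ra=cv2.minAreaRect((q[:,:2]*1000).astype(np.float32));print(n,"all",ra,"block top",r)
    a=np.array([np.cos(np.radians(8)),np.sin(np.radians(8))]);s=(q[:,:2]-[.532,-.3264])@a
    print([(round(x,3),round(float(np.median(q[abs(s-x)<.003,2])),3)) for x in np.arange(-.055,.056,.01) if (abs(s-x)<.003).sum()>3])
# board
w,p=ims["top"]["w"],ims["top"]["p"].astype(int)
n=np.array([-np.sin(np.radians(12)),0,np.cos(np.radians(12))])
ed=[];
for v in list(range(95,130))+list(range(200,322)):
    white=np.where((p[v,265:350].min(1)>150))[0]+265
    L,Rr=w[v,white[0]],w[v,white[-1]]; ed.append(np.r_[L,Rr])
ed=np.array(ed)
ok=~np.isnan(ed).any(1);ed=ed[ok]
mid=(ed[:,:3]+ed[:,3:])/2
f=np.polyfit(mid[:,0],mid[:,1],1);r=mid[:,1]-np.polyval(f,mid[:,0]);k=abs(r)<.005;f=np.polyfit(mid[k,0],mid[k,1],1)
print("mid y= ",f,np.degrees(np.arctan(f[0])),"width",np.median(np.linalg.norm(ed[:,:3]-ed[:,3:],axis=1)),abs(r[k]).std(),
 "left slope",np.polyfit(ed[k,0],ed[k,1],1),"right",np.polyfit(ed[k,3],ed[k,4],1))
# start line
L=[]
for u in list(range(281,296))+list(range(330,335)):
    col=p[165:195,u].sum(1);v=165+col.argmin(); g=765-col;g=np.where(abs(np.arange(30)-(v-165))<3,g-np.median(g),0);g=np.clip(g,0,None)
    vs=(g*np.arange(165,195)).sum()/g.sum(); i=int(vs);fr=vs-i
    L.append([u,vs,*(w[i,u]*(1-fr)+w[i+1,u]*fr)])
L=np.array(L);print(np.round(L[::3],4))
g=np.polyfit(L[:,3],L[:,2],1);print("line x=",g,"z med",np.median(L[:,4]))
E
```

```text
top all ((537.3710327148438, -331.3070983886719), (93.50685119628906, 59.59967803955078), 7.998892784118652) block top ((518.7611083984375, -328.4324951171875), (56.50302505493164, 47.126739501953125), 9.484037399291992)
[(np.float64(-0.035), 0.036), (np.float64(-0.025), 0.036), (np.float64(-0.015), 0.036), (np.float64(-0.005), 0.036), (np.float64(0.005), 0.035), (np.float64(0.015), 0.031), (np.float64(0.025), 0.021), (np.float64(0.035), 0.013), (np.float64(0.045), 0.005)]
side all ((537.71435546875, -314.01580810546875), (93.91449737548828, 69.45054626464844), 7.522719383239746) block top ((521.6563720703125, -326.38800048828125), (57.59609603881836, 48.5130729675293), 7.909342288970947)
[(np.float64(-0.035), 0.038), (np.float64(-0.025), 0.038), (np.float64(-0.015), 0.038), (np.float64(-0.005), 0.038), (np.float64(0.005), 0.038), (np.float64(0.015), 0.034), (np.float64(0.025), 0.026), (np.float64(0.035), 0.019), (np.float64(0.045), 0.009), (np.float64(0.055), 0.003)]
mid y=  [ 0.0048031  -0.04557117] 0.2751955123214764 width 0.14307691011604162 0.0006941111059237255 left slope [0.00712617 0.02543532] right [ 0.00245039 -0.11655604]
[[ 2.810000e+02  1.784622e+02  6.334000e-01  2.010000e-02  9.570000e-02]
 [ 2.840000e+02  1.784580e+02  6.342000e-01  1.310000e-02  9.370000e-02]
 [ 2.870000e+02  1.784660e+02  6.348000e-01  6.000000e-03  9.200000e-02]
 [ 2.900000e+02  1.785890e+02  6.338000e-01 -1.200000e-03  9.450000e-02]
 [ 2.930000e+02  1.787201e+02  6.336000e-01 -8.400000e-03  9.460000e-02]
 [ 3.300000e+02  1.784978e+02  6.348000e-01 -9.640000e-02  9.700000e-02]
 [ 3.330000e+02  1.785382e+02  6.353000e-01 -1.036000e-01  9.560000e-02]]
line x= [-0.01130957  0.63363689] z med 0.09504171610152669
```

```bash
cat >> h.py <<'E'
def Rt(yaw,tilt):  # deg; tool x=-fwd, y=left, z=down ; tilt: fingers toward forward
    return R.from_euler('z',yaw,degrees=True)*R.from_euler('y',180,degrees=True)*R.from_euler('y',-tilt,degrees=True)
def go(pos,yaw,tilt):
    s=arm.observe(); c=R.from_rotvec(s["ee_rot"]); T=Rt(yaw,tilt)
    d=np.array(pos)-s["position"]; rv=(c.inv()*T).as_rotvec()
    print("t",round(s["clock"],2),"pos",s["position"].round(4),"F",s["force"].round(1),"w",round(s["width"]*.0918,4),"gf",round(s["gripper_force"],1))
    print(" rotvec",rv.round(4),"rows",round(np.degrees(np.linalg.norm(rv))/10.5,1)," shift after turn",T.inv().apply(d).round(4)," before turn",c.inv().apply(d).round(4),"rows",round(np.linalg.norm(d)/.06,1))
E
python3 - <<'E'
from h import *
d=np.load("top0.npz");w,p=d["w"],d["p"].astype(int)
s=np.load("side0.npz");ws,ps=s["w"],s["p"].astype(int)
for n,W in(("top",w),("side",ws)):
    W=W.reshape(-1,3);q=W[(W[:,1]>.3)&(W[:,1]<.6)&(W[:,0]>.35)&(W[:,0]<.6)]
    for z in np.arange(.05,.23,.02):
        a=q[(abs(q[:,2]-z)<.006)&(q[:,1]>.35)]
        if len(a)>5: print(n,round(z,2),len(a),"ymin pct",np.percentile(a[:,1],[2,50]).round(3))
    a=W[(abs(W[:,2]-.046)<.006)&(W[:,1]>.15)&(W[:,1]<.4)&(W[:,0]>.33)&(W[:,0]<.66)]
    print(n,"rim y",np.percentile(a[:,1],[1,99]).round(3),"x",np.percentile(a[:,0],[1,99]).round(3))
# cylinder from side
c=ps; m=(c[...,0]-c[...,2]>40)&(ws[...,2]>.035)&(ws[...,1]>.24)&(ws[...,1]<.36)
for lo,hi in((.38,.497),(.497,.62)):
    q=ws[m&(ws[...,0]>lo)&(ws[...,0]<hi)&(ws[...,2]>.06)];print("side",len(q),cv2.minAreaRect((q[:,:2]*1000).astype(np.float32)),q[:,2].max())
# start line, side cam
v,u=np.mgrid[0:480,0:640]
n=np.array([-.2079,0,.9781]);X=(ws-[.634,-.0427,.097])@np.array([.978,.0,.208]);Z=(ws-[.634,-.0427,.097])@n;Y=ws[...,1]+.0427
k=(abs(Z)<.01)&(abs(X)<.03)&(ps.sum(2)<330)&(abs(Y)<.07)
for y in np.arange(-.06,.07,.02):
    j=k&(abs(Y-y)<.006)
    if j.sum()>3: print("line y",round(y,3),"X",np.median(X[j]).round(4),"Z",np.median(Z[j]).round(4),j.sum())
b=(abs(Z)<.01)&(ps.min(2)>140)&(X<-.06)&(X>-.3)
for x in(-.28,-.2,-.1):
    yy=Y[b&(abs(X-x)<.01)];print("edges",x,np.percentile(yy,[1,99]).round(4),np.median(Z[b&(abs(X-x)<.01)]).round(4))
go([.519,-.328,.35],8,0)
E
```

```text
top 0.05 173 ymin pct [0.36 0.54]
top 0.07 615 ymin pct [0.366 0.379]
top 0.09 670 ymin pct [0.375 0.388]
top 0.11 395 ymin pct [0.383 0.391]
top 0.13 422 ymin pct [0.391 0.399]
top 0.15 452 ymin pct [0.398 0.407]
top 0.17 482 ymin pct [0.406 0.415]
top 0.19 483 ymin pct [0.415 0.423]
top 0.21 957 ymin pct [0.423 0.439]
top rim y [0.159 0.377] x [0.341 0.629]
side 0.05 38 ymin pct [0.351 0.391]
side 0.07 297 ymin pct [0.365 0.376]
side 0.09 288 ymin pct [0.374 0.384]
side 0.11 294 ymin pct [0.381 0.391]
side 0.13 279 ymin pct [0.389 0.399]
side 0.15 302 ymin pct [0.397 0.407]
side 0.17 313 ymin pct [0.405 0.416]
side 0.19 304 ymin pct [0.414 0.423]
side 0.21 318 ymin pct [0.422 0.432]
side rim y [0.203 0.394] x [0.367 0.632]
side 439 ((446.0328063964844, 304.5328674316406), (71.02154541015625, 65.86554718017578), 86.2120590209961) 0.09942697360788533
side 395 ((554.1370239257812, 292.834716796875), (69.5907974243164, 67.40229797363281), 86.38534545898438) 0.09625915616292424
line y -0.04 X 0.0025 Z -0.0 4
line y -0.02 X 0.0022 Z 0.0034 6
line y 0.0 X 0.0022 Z -0.0018 5
edges -0.28 [-0.2284  0.5661] 0.0015
edges -0.2 [-0.0713  0.0743] 0.001
edges -0.1 [-0.0694  0.0738] 0.0007
t 0.1 pos [0.1665 0.602  0.245 ] F [ 0.1 -0.3  0.4] w 0.0916 gf 0.0
 rotvec [-1.400e-03 -2.000e-04 -4.095e-01] rows 2.2  shift after turn [-0.2196 -0.97   -0.105 ]  before turn [-0.5877 -0.8025 -0.1037] rows 16.7
```

```bash
python3 - <<'E'
from h import *
s=arm.observe();c=R.from_rotvec(s["ee_rot"])
for n in("side","top"):
    d=np.load(n+"0.npz");W=d["w"].reshape(-1,3);W=W[~np.isnan(W).any(1)];q=c.inv().apply(W-s["position"])
    q=q[(abs(q[:,0])<.15)&(abs(q[:,1])<.15)&(q[:,2]<.03)&(q[:,2]>-.5)]
    for z in np.arange(-.3,.03,.02):
        a=q[abs(q[:,2]-z)<.01]
        if len(a)>5: print(n,round(z,2),len(a),"x",a[:,0].min().round(3),a[:,0].max().round(3),"y",a[:,1].min().round(3),a[:,1].max().round(3))
E
```

```text
side -0.26 193 x -0.044 0.031 y -0.044 0.005
side -0.24 222 x -0.044 0.034 y -0.043 0.017
side -0.22 219 x -0.044 0.035 y -0.044 0.013
side -0.2 223 x -0.046 0.036 y -0.045 0.016
side -0.18 152 x -0.045 0.036 y -0.047 0.023
side -0.16 210 x -0.039 0.035 y -0.053 0.029
side -0.14 228 x -0.041 0.035 y -0.055 0.011
side -0.12 141 x -0.026 0.02 y -0.054 0.016
side -0.1 362 x -0.039 0.036 y -0.098 0.094
side -0.08 333 x -0.04 0.036 y -0.102 0.097
side -0.06 266 x -0.04 0.036 y -0.093 0.087
side -0.04 49 x -0.033 0.034 y -0.085 0.064
side -0.02 84 x -0.014 0.011 y -0.067 0.065
side 0.0 89 x -0.015 0.01 y -0.065 0.068
side 0.02 21 x -0.013 0.01 y -0.054 0.052
top -0.06 14 x -0.036 -0.023 y -0.09 -0.087
top -0.04 14 x -0.036 -0.019 y -0.089 -0.083
top 0.0 11 x -0.01 0.002 y -0.067 -0.063
```

Request:
{"method": "arm_command", "body": {
  "targets": [
    [[0,0,-0.05,0,0,-0.136],[0,0,-0.055,0,0,-0.137],[-0.012,-0.058,0,0,0,-0.137],[-0.013,-0.058,0,0,0,0],[-0.013,-0.058,0,0,0,0],[-0.013,-0.058,0,0,0,0],[-0.013,-0.058,0,0,0,0],[-0.013,-0.058,0,0,0,0],[-0.013,-0.058,0,0,0,0],[-0.013,-0.058,0,0,0,0]]
  ],
  "jaw": 0.0918,
  "newtons": 20
}}

```text
clock: 1.35
position: [0.3258, 0.153, 0.3507]
ee_rot: [-0.22, 3.134, 0.001]
force: [0.9, 0.3, -0.3]
width: 1.002
gripper_force: 0.0
```

Request:
{"method": "arm_command", "body": {
  "targets": [
    [[-0.013,-0.058,0,0,0,0],[-0.013,-0.058,0,0,0,0],[-0.013,-0.058,0,0,0,0],[-0.013,-0.058,0,0,0,0],[-0.013,-0.058,0,0,0,0],[-0.013,-0.058,0,0,0,0],[-0.013,-0.058,0,0,0,0],[-0.013,-0.058,0,0,0,0],[0,0,0,0,0,0]]
  ]
}}

```text
clock: 2.48
position: [0.4925, -0.2947, 0.3494]
ee_rot: [0.209, -3.131, 0.005]
force: [-0.3, 1.1, -0.2]
width: 0.999
gripper_force: 0.0
```

```bash
python3 -c "
from h import *
go([.520,-.3275,.026],8,0)"
```

```text
t 2.48 pos [ 0.4925 -0.2947  0.3494] F [-0.3  1.1 -0.2] w 0.0917 gf 0.0
 rotvec [-0.0028 -0.0038 -0.0066] rows 0.0  shift after turn [-0.0227 -0.0363  0.3234]  before turn [-0.0242 -0.0352  0.3234] rows 5.4
```

Request:
{"method": "arm_command", "body": {
  "targets": [
    [[-0.012,-0.018,0.04,0,0,-0.007],[-0.011,-0.018,0.055,-0.003,-0.004,0],[0,0,0.055,0,0,0],[0,0,0.05,0,0,0],[0,0,0.04,0,0,0],[0,0,0.03,0,0,0],[0,0,0,0,0,0],[0,0,0,0,0,0]]
  ]
}}

```text
clock: 3.48
position: [0.5225, -0.3214, 0.082]
ee_rot: [-0.231, 3.128, 0.004]
force: [0.4, 0.3, 0.5]
width: 1.001
gripper_force: 0.0
```

```bash
python3 - <<'E'
from h import *
go([.520,-.3275,.026],8,0)
im=arm.get_image("top");a=im["pixels"][200:260,390:450,::-1];b=arm.get_image("side")["pixels"][330:420,300:400,::-1]
cv2.imwrite("pics/c2.png",np.hstack([cv2.resize(a,(400,400)),cv2.resize(b,(400,400))]))
E
```

```text
t 3.48 pos [ 0.5225 -0.3214  0.082 ] F [0.4 0.3 0.5] w 0.0919 gf 0.0
 rotvec [0.0024 0.0051 0.008 ] rows 0.1  shift after turn [ 0.0034 -0.0057  0.056 ]  before turn [ 0.0037 -0.0058  0.056 ] rows 0.9
```

View pics/c2.png

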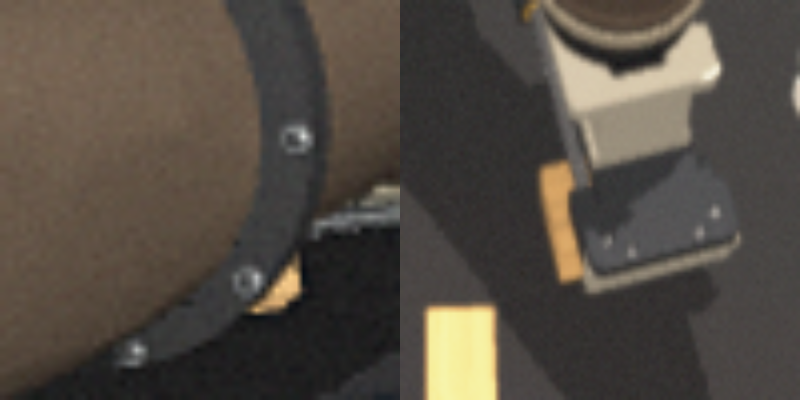

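The gripper hangs squarely over the block part, with only the chock's rear edge showing at (560,220). I'll lower and grip.

Request:
{"method": "arm_command", "body": {
  "targets": [
    [[0.003,-0.006,0.02,0,0,0.008],[0,0,0.02,0,0,0],[0,0,0.016,0,0,0],[0,0,0,0,0,0]]
  ]
}}

```text
clock: 4.08
position: [0.5192, -0.3274, 0.0234]
ee_rot: [-0.218, 3.132, 0.007]
force: [-0.5, -0.5, 0.7]
width: 1.002
gripper_force: 0.0
```

Request:
{"method": "arm_command", "body": {
  "targets": [
    [[0,0,0,0,0,0],[0,0,0,0,0,0],[0,0,0,0,0,0],[0,0,0,0,0,0],[0,0,0,0,0,0]]
  ],
  "jaw": 0.03,
  "newtons": 25
}}

```text
clock: 4.7
position: [0.5201, -0.3277, 0.0248]
ee_rot: [-0.218, 3.13, 0.005]
force: [-0.1, 1.6, 1.6]
width: 0.507
gripper_force: 1.9
```

Request:
{"method": "arm_command", "body": {
  "targets": [
    [[0,0,0,0,0,0],[0,0,0,0,0,0],[0,0,-0.02,0,0,0],[0,0,-0.05,0,0,0],[0,0,-0.06,0,0,0],[0,0,-0.06,0,0,0],[0,0,-0.06,0,0,0],[0,0,0,0,0,0]]
  ]
}}

```text
clock: 5.7
position: [0.5202, -0.3309, 0.2808]
ee_rot: [-0.216, 3.123, -0.003]
force: [0.6, 0.3, -3.3]
width: 0.499
gripper_force: 25.0
```

```bash
python3 - <<'E'
from h import *
# plane origin o; target TCP with chock: toe at origin
o=np.array([.635,-.0415,.0975]);yaw=.4
P=R.from_euler('z',yaw,degrees=True)*R.from_euler('y',-12,degrees=True)
print(P.apply([1,0,0]))
hi=o+P.apply([-.0675,0,.025+.06]);print("hi",hi); go(hi,yaw,12)
s=arm.observe();print(R.from_rotvec(s["ee_rot"]).as_matrix().round(3))
E
```

```text
[0.97812376 0.0068287  0.20791169]
hi [ 0.55130458 -0.04208431  0.16660851]
t 5.7 pos [ 0.5202 -0.3309  0.2808] F [ 0.6  0.3 -3.3] w 0.0458 gf 25.0
 rotvec [ 0.0121 -0.1977  0.1308] rows 1.3  shift after turn [-0.0087  0.2885  0.1185]  before turn [-0.0693  0.282   0.1143] rows 5.2
[[-0.99  -0.138  0.012]
 [-0.138  0.99  -0.001]
 [-0.011 -0.002 -1.   ]]
```

Request:
{"method": "arm_command", "body": {
  "targets": [
    [[0,0,0,0.006,-0.099,0.065],[0,0,0,0.006,-0.099,0.065],[0,0.05,0,0,0,0],[0,0.058,0,0,0,0],[0,0.058,0,0,0,0],[0,0.058,0,0,0,0],[0,0.058,0,0,0,0],[0,0,0,0,0,0],[0,0,0,0,0,0]]
  ]
}}

```text
clock: 6.82
position: [0.516, -0.0468, 0.2756]
ee_rot: [-0.013, 2.941, 0.008]
force: [-0.6, 0.4, -1.4]
width: 0.502
gripper_force: 25.0
```

```bash
python3 - <<'E'
from h import *
go([ 0.5513,-0.0421,0.1666],.4,12)
E
```

```text
t 6.83 pos [ 0.516  -0.0468  0.2756] F [-0.6  0.4 -1.4] w 0.0461 gf 25.0
 rotvec [ 0.0047 -0.0087  0.0014] rows 0.1  shift after turn [-0.0119  0.0045  0.114 ]  before turn [-0.0129  0.0039  0.1139] rows 1.9
```

Request:
{"method": "arm_command", "body": {
  "targets": [
    [[-0.012,0.0045,0.03,0.005,-0.009,0],[0,0,0.045,0,0,0],[0,0,0.039,0,0,0],[0,0,0,0,0,0],[0,0,0,0,0,0]]
  ]
}}

```text
clock: 7.45
position: [0.5522, -0.0434, 0.1679]
ee_rot: [-0.008, 2.93, -0.001]
force: [-0.7, -0.6, -1.4]
width: 0.5
gripper_force: 25.0
```

```bash
python3 - <<'E'
from h import *
go([ 0.5637,-0.0420,0.1080],.4,12)
ims={}
o=np.array([.635,-.0415,.0975]);P=R.from_euler('z',.4,degrees=True)*R.from_euler('y',-12,degrees=True)
for n in("top","side"):
    im=arm.get_image(n);w=cloud(im);p=im["pixels"].astype(int);q=P.inv().apply((w-o).reshape(-1,3));c=p.reshape(-1,3)
    k=(q[:,0]>-.13)&(q[:,0]<.06)&(abs(q[:,1])<.06)&(q[:,2]>.01)&(q[:,2]<.12)&(c[:,0]-c[:,2]>50);a=q[k]
    print(n,k.sum(), a.min(0).round(4) if k.sum() else 0,a.max(0).round(4) if k.sum() else 0)
    if n=="side": cv2.imwrite("pics/s3.png",cv2.resize(im["pixels"][180:320,280:460,::-1],(720,560)))
E
```

```text
t 7.45 pos [ 0.5522 -0.0434  0.1679] F [-0.7 -0.6 -1.4] w 0.0459 gf 25.0
 rotvec [-0.0013  0.002  -0.0016] rows 0.0  shift after turn [0.0012 0.0014 0.061 ]  before turn [0.0013 0.0014 0.061 ] rows 1.0
top 0 0 0
side 200 [-0.0291 -0.025   0.0606] [0.0022 0.0249 0.0904]
```

View pics/s3.png

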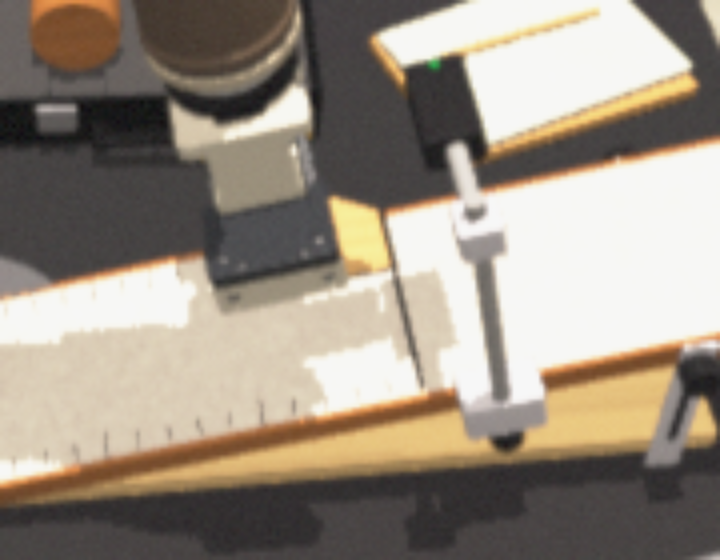

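The chock's toe reads about x=+2 mm and z=60 mm, y centred, in board axes, so I'll lower it straight down.

Request:
{"method": "arm_command", "body": {
  "targets": [
    [[0.001,0.0015,0.025,0,0,0],[0,0,0.02,0,0,0],[0,0,0.009,0,0,0],[0,0,0.003,0,0,0],[0,0,0,0,0,0],[0,0,0,0,0,0]]
  ]
}}

```text
clock: 8.3
position: [0.5632, -0.0402, 0.1116]
ee_rot: [-0.011, 2.93, 0.001]
force: [0.1, -0.2, -1.2]
width: 0.497
gripper_force: 25.0
```

```bash
python3 - <<'E'
from h import *
go([ 0.5637,-0.0420,0.1080],.4,12)
E
```

```text
t 8.3 pos [ 0.5632 -0.0402  0.1116] F [ 0.1 -0.2 -1.2] w 0.0456 gf 25.0
 rotvec [-0.0001  0.0023  0.0008] rows 0.0  shift after turn [ 0.0003 -0.0018  0.0036]  before turn [ 0.0003 -0.0018  0.0036] rows 0.1
```

Request:
{"method": "arm_command", "body": {
  "targets": [
    [[0,-0.001,0.002,0,0.002,0],[0,0,0.0015,0,0,0],[0,0,0.001,0,0,0],[0,0,0,0,0,0]]
  ]
}}

```text
clock: 8.8
position: [0.5638, -0.0412, 0.1072]
ee_rot: [-0.011, 2.932, 0.002]
force: [-5.8, -0.0, 12.4]
width: 0.5
gripper_force: 25.0
```

```bash
python3 - <<'E'
from h import *
go([ 0.5637,-0.0420,0.1080],.4,12)
E
```

```text
t 8.8 pos [ 0.5638 -0.0412  0.1072] F [-5.8 -0.  12.4] w 0.0459 gf 25.0
 rotvec [ 0.0005 -0.0003  0.0005] rows 0.0  shift after turn [-0.0001 -0.0008 -0.0008]  before turn [-0.0001 -0.0008 -0.0008] rows 0.0
```

Contact with the board, about 13 N. Release, then back off.

Request:
{"method": "arm_command", "body": {
  "targets": [
    [[0,0,-0.0005,0,0,0],[0,0,0,0,0,0],[0,0,0,0,0,0],[0,0,0,0,0,0],[0,0,0,0,0,0]]
  ],
  "jaw": 0.08
}}

```text
clock: 9.43
position: [0.5637, -0.0412, 0.1069]
ee_rot: [-0.011, 2.933, 0.001]
force: [-0.2, 0.2, -0.6]
width: 0.868
gripper_force: 0.0
```

Request:
{"method": "arm_command", "body": {
  "targets": [
    [[0,0,-0.02,0,0,0],[0,0,-0.04,0,0,0],[0,0,-0.05,0,0,0],[0,0,-0.055,0,0.05,0],[0,0.04,-0.04,0,0.1,0.03],[0,0.058,0,0,0.06,0.04],[0,0.058,0,0,0,0],[0,0.058,0,0,0,0],[0,0.058,0,0,0,0],[0,0,0,0,0,0]]
  ]
}}

```text
clock: 10.68
position: [0.5339, 0.2364, 0.3076]
ee_rot: [-0.084, -3.138, -0.007]
force: [0.3, -0.7, -0.4]
width: 0.868
gripper_force: 0.0
```

```bash
cat >> h.py <<'E'
O=np.array([.635,-.0415,.0975]);P=R.from_euler('z',.4,degrees=True)*R.from_euler('y',-12,degrees=True)
def chk(f):
  for n in("top","side"):
    im=arm.get_image(n);w=cloud(im);p=im["pixels"].astype(int);q=P.inv().apply((w-O).reshape(-1,3));c=p.reshape(-1,3)
    k=(q[:,0]>-.13)&(q[:,0]<.06)&(abs(q[:,1])<.06)&(q[:,2]>.003)&(q[:,2]<.08)&(c[:,0]-c[:,2]>50);a=q[k]
    if k.sum(): print(n,k.sum(),"lo",np.percentile(a,1,axis=0).round(4),"hi",np.percentile(a,99,axis=0).round(4),cv2.minAreaRect((a[:,:2]*1000).astype(np.float32)))
    np.savez(f+n,w=w,p=im["pixels"])
E
python3 - <<'E'
from h import *
chk("r1")
go([.444,.293,.20],-4,0)
E
```

```text
top 731 lo [-0.0966 -0.0219  0.0037] hi [-0.0078  0.0221  0.0413] ((-52.036922454833984, 0.2909812927246094), (89.25094604492188, 44.22077941894531), 0.25963401794433594)
side 734 lo [-0.0932 -0.0242  0.0049] hi [-0.005   0.0238  0.0421] ((-49.68442916870117, 0.34233856201171875), (91.60664367675781, 52.152774810791016), 0.6907393336296082)
t 10.78 pos [0.5348 0.2304 0.3083] F [ 0.8 -0.4 -0.3] w 0.08 gf 0.0
 rotvec [ 0.0028 -0.0017  0.009 ] rows 0.1  shift after turn [0.0949 0.0561 0.1083]  before turn [0.0942 0.0566 0.1086] rows 2.6
```

```bash
python3 - <<'E'
from h import *
C=R.from_euler('z',-4,degrees=True);c=np.array([.444,.305,.057])
for n in("top","side"):
    d=np.load(n+"0.npz");q=C.inv().apply(d["w"].reshape(-1,3)-c);p=d["p"].reshape(-1,3).astype(int)
    for z in(.07,.09,.11,.13,.15,.17):
        a=q[(abs(q[:,2]+.057-z)<.006)&(abs(q[:,0])<.04)&(q[:,1]>.045)&(q[:,1]<.16)]
        if len(a)>5: print(n,z,"lid",np.percentile(a[:,1],[2,10,50]).round(4),len(a))
    k=(p[:,0]-p[:,2]>50)&(abs(q[:,0])<.04)&(abs(q[:,1])<.05)&(q[:,2]>0)
    a=q[k];t=a[a[:,2]>.028];print(n,"cyl y",np.percentile(a[:,1],[1,99]).round(4),"top strip y",np.percentile(t[:,1],[1,99]).round(4),"x",np.percentile(t[:,0],[1,50,99]).round(4))
s=arm.observe();c=R.from_rotvec(s["ee_rot"])
im=arm.get_image("side");q=c.inv().apply(cloud(im).reshape(-1,3)-s["position"]);q=q[(abs(q[:,0])<.06)&(abs(q[:,1])<.12)]
for z in np.arange(-.12,-.03,.01):
    a=q[abs(q[:,2]-z)<.005]
    if len(a)>5:print("body",round(z,3),len(a),np.percentile(a[:,1],[2,98]).round(3))
E
```

```text
top 0.07 lid [0.0676 0.0688 0.0716] 130
top 0.09 lid [0.0759 0.077  0.0797] 137
top 0.11 lid [0.0833 0.0847 0.0878] 133
top 0.13 lid [0.0921 0.0928 0.096 ] 157
top 0.15 lid [0.0992 0.101  0.1039] 162
top 0.17 lid [0.1071 0.1086 0.1118] 176
top cyl y [-0.0311  0.0313] top strip y [-0.0315  0.0309] x [-0.0212 -0.0013  0.018 ]
side 0.07 lid [0.0663 0.068  0.0727] 100
side 0.09 lid [0.0738 0.0763 0.0805] 92
side 0.11 lid [0.0813 0.0843 0.0891] 109
side 0.13 lid [0.0906 0.0924 0.0968] 94
side 0.15 lid [0.0965 0.0992 0.1035] 105
side 0.17 lid [0.1053 0.1079 0.1126] 114
side cyl y [-0.0329  0.0319] top strip y [-0.0318  0.0317] x [-0.0224  0.0018  0.0231]
body -0.12 83 [-0.052 -0.019]
body -0.11 79 [-0.053 -0.016]
body -0.1 90 [-0.052  0.001]
body -0.09 411 [-0.096 -0.034]
body -0.08 107 [-0.097 -0.089]
body -0.07 138 [-0.094  0.063]
body -0.06 143 [-0.089  0.044]
body -0.05 69 [-0.089 -0.001]
```

Request:
{"method": "arm_command", "body": {
  "targets": [
    [[0.032,0.019,0.02,0.003,-0.002,0.009],[0.032,0.019,0.03,0,0,0],[0.031,0.022,0.03,0,0,0],[0,0,0.02,0,0,0],[0,0,0,0,0,0],[0,0,0,0,0,0]]
  ],
  "jaw": 0.0918
}}

```text
clock: 11.58
position: [0.4455, 0.2956, 0.2099]
ee_rot: [0.115, 3.138, 0.003]
force: [1.0, -0.2, -0.2]
width: 1.0
gripper_force: 0.0
```

```bash
python3 - <<'E'
from h import *
go([.4434,.297,.068],-4,0)
E
```

```text
t 11.57 pos [0.4455 0.2956 0.2099] F [ 1.  -0.2 -0.2] w 0.0918 gf 0.0
 rotvec [ 0.0017  0.0018 -0.0038] rows 0.0  shift after turn [0.0022 0.0013 0.1419]  before turn [0.0025 0.001  0.1419] rows 2.4
```

Request:
{"method": "arm_command", "body": {
  "targets": [
    [[0.002,0.001,0.03,0,0,-0.004],[0,0,0.03,0,0,0],[0,0,0.025,0,0,0],[0,0,0.012,0,0,0],[0,0,0,0,0,0]]
  ]
}}

```text
clock: 12.2
position: [0.4429, 0.2976, 0.1121]
ee_rot: [0.107, 3.139, 0.001]
force: [-0.2, -0.8, 0.5]
width: 0.998
gripper_force: 0.0
```

```bash
python3 - <<'E'
from h import *
go([.4434,.297,.068],-4,0)
im=arm.get_image("side");cv2.imwrite("pics/s4.png",cv2.resize(im["pixels"][90:240,240:400,::-1],(640,600)))
E
```

```text
t 12.2 pos [0.4429 0.2976 0.1121] F [-0.2 -0.8  0.5] w 0.0916 gf 0.0
 rotvec [0.0008 0.0007 0.0018] rows 0.0  shift after turn [-0.0005 -0.0006  0.0441]  before turn [-0.0005 -0.0006  0.0441] rows 0.7
```

View pics/s4.png

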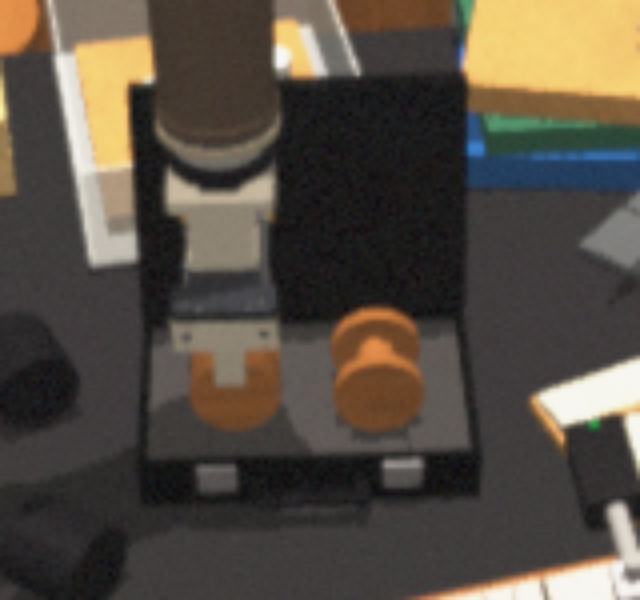

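The gripper is above the plain cylinder, its near finger at (230,360) in front of the end face and the spool clear at (378,370). I'll lower in two steps, watching the force.

Request:
{"method": "arm_command", "body": {
  "targets": [
    [[0,-0.0005,0.015,0,0,0],[0,0,0.015,0,0,0],[0,0,0,0,0,0]]
  ]
}}

```text
clock: 12.62
position: [0.4416, 0.297, 0.0805]
ee_rot: [-0.105, -3.139, 0.001]
force: [-0.1, -0.0, -0.1]
width: 1.004
gripper_force: 0.0
```

Request:
{"method": "arm_command", "body": {
  "targets": [
    [[0,0,0.008,0,0,0],[0,0,0.006,0,0,0],[0,0,0,0,0,0]]
  ]
}}

```text
clock: 13.0
position: [0.4422, 0.2973, 0.0674]
ee_rot: [0.105, 3.14, 0.001]
force: [-0.6, 0.2, -0.2]
width: 0.998
gripper_force: 0.0
```

Request:
{"method": "arm_command", "body": {
  "targets": [
    [[-0.001,0,0,0,0,0],[0,0,0,0,0,0],[0,0,0,0,0,0],[0,0,0,0,0,0],[0,0,0,0,0,0],[0,0,0,0,0,0]]
  ],
  "jaw": 0.05,
  "newtons": 25
}}

```text
clock: 13.75
position: [0.4438, 0.2977, 0.0681]
ee_rot: [0.105, 3.139, 0.002]
force: [0.9, 0.7, 2.6]
width: 0.695
gripper_force: 25.0
```

```bash
python3 - <<'E'
from h import *
go([.4434,.297,.068],-4,0)
E
```

```text
t 13.75 pos [0.4438 0.2977 0.0681] F [0.9 0.7 2.6] w 0.0638 gf 25.0
 rotvec [0.0015 0.0011 0.0028] rows 0.0  shift after turn [ 0.0003 -0.0007  0.0001]  before turn [ 0.0003 -0.0007  0.0001] rows 0.0
```

Request:
{"method": "arm_command", "body": {
  "targets": [
    [[0,0,-0.03,0,0,0],[0,0,-0.05,0,0,0],[0,0,-0.06,0,0,0],[0,0,-0.06,0,0,0],[0,0,-0.05,0,-0.1,0],[0,0,0,0,-0.16,-0.02],[0,0,0,0,-0.16,-0.02],[0,0,0,0,-0.14,-0.02],[0,0,0,0,-0.138,0],[0,0,0,0,0,0]]
  ]
}}

```text
clock: 15.0
position: [0.4412, 0.2964, 0.316]
ee_rot: [-0.001, 2.449, -0.032]
force: [-0.2, -0.6, -1.8]
width: 0.697
gripper_force: 25.0
```

```bash
cat >> h.py <<'E'
def cyl(x,z,d=.011,tilt=40,y=0): # TCP position for cylinder centre at plane (x,y,z)
    return O+P.apply([x,y,z])-Rt(.4,tilt).apply([0,0,d])
def cylnow(d=.011):
    s=arm.observe();c=R.from_rotvec(s["ee_rot"]);q=s["position"]+c.apply([0,0,d])
    print("centre in plane",P.inv().apply(q-O).round(4),"Fplane",P.inv().apply(s["force"]).round(1),"ax",P.inv().apply(c.apply([0,1,0])).round(3))
E
python3 - <<'E'
from h import *
t=cyl(-.06,.14);print(t);go(t,.4,40);cylnow()
E
```

```text
[ 0.54013516 -0.04216229  0.23039245]
t 15.0 pos [0.4412 0.2964 0.316 ] F [-0.2 -0.6 -1.8] w 0.064 gf 25.0
 rotvec [-0.0271 -0.0057  0.0036] rows 0.2  shift after turn [-0.0189 -0.3393  0.1276]  before turn [-0.0185 -0.3357  0.1366] rows 6.0
centre in plane [-0.1367  0.339   0.2437] Fplane [-0.6 -0.6 -1.7] ax [ 0.009  1.    -0.026]
```

Request:
{"method": "arm_command", "body": {
  "targets": [
    [[0,-0.04,0,-0.027,-0.006,0.004],[-0.004,-0.057,0,0,0,0],[-0.004,-0.057,0,0,0,0],[-0.004,-0.057,0,0,0,0],[-0.004,-0.057,0,0,0,0],[-0.003,-0.057,0,0,0,0],[0,-0.014,0.03,0,0,0],[0,0,0,0,0,0],[0,0,0,0,0,0]]
  ]
}}

```text
clock: 16.12
position: [0.4756, -0.0031, 0.3029]
ee_rot: [-0.003, 2.454, 0.006]
force: [0.4, 0.1, -1.6]
width: 0.695
gripper_force: 25.0
```

```bash
python3 - <<'E'
from h import *
cylnow();go(cyl(-.05,.125),.4,40);go(cyl(.025,.06),.4,40)
E
```

```text
centre in plane [-0.1079  0.0395  0.2242] Fplane [ 0.1  0.1 -1.6] ax [0.004 1.    0.003]
t 16.12 pos [ 0.4756 -0.0031  0.3029] F [ 0.4  0.1 -1.6] w 0.0638 gf 25.0
 rotvec [ 0.0008 -0.0101 -0.0047] rows 0.1  shift after turn [-0.0044 -0.0395  0.1148]  before turn [-0.0058 -0.0396  0.1147] rows 2.0
t 16.12 pos [ 0.4756 -0.0031  0.3029] F [ 0.4  0.1 -1.6] w 0.0638 gf 25.0
 rotvec [ 0.0008 -0.0101 -0.0047] rows 0.1  shift after turn [-0.0401 -0.0395  0.2074]  before turn [-0.0424 -0.0395  0.2069] rows 3.6
```

Request:
{"method": "arm_command", "body": {
  "targets": [
    [[-0.002,-0.02,0.04,0,-0.01,-0.005],[-0.002,-0.0195,0.04,0,0,0],[0,0,0.034,0,0,0],[0,0,0,0,0,0],[0,0,0,0,0,0]]
  ]
}}

```text
clock: 16.75
position: [0.5333, -0.0317, 0.2386]
ee_rot: [-0.009, 2.446, 0.004]
force: [0.6, -0.8, -1.2]
width: 0.693
gripper_force: 25.0
```

```bash
python3 - <<'E'
from h import *
cylnow();go(cyl(.025,.06),.4,40)
im=arm.get_image("side");cv2.imwrite("pics/s5.png",cv2.resize(im["pixels"][170:320,270:450,::-1],(720,600)))
w=cloud(im);q=P.inv().apply((w-O).reshape(-1,3));c=im["pixels"].reshape(-1,3).astype(int)
k=(c[:,0]-c[:,2]>60)&(abs(q[:,1])<.06)&(q[:,2]>.09)&(q[:,2]<.17)&(q[:,0]>-.1)&(q[:,0]<.05);a=q[k];print(k.sum(),a.min(0),a.max(0))
E
```

```text
centre in plane [-0.0649  0.0105  0.1494] Fplane [ 0.3 -0.8 -1.3] ax [-0.     1.     0.001]
t 16.75 pos [ 0.5333 -0.0317  0.2386] F [ 0.6 -0.8 -1.2] w 0.0636 gf 25.0
 rotvec [ 0.0007 -0.0022  0.    ] rows 0.0  shift after turn [-0.0374 -0.0105  0.1212]  before turn [-0.0377 -0.0106  0.1211] rows 2.1
254 [-0.09269916 -0.02848273  0.11692156] [-0.0289831   0.04016493  0.16996992]
```

View pics/s5.png

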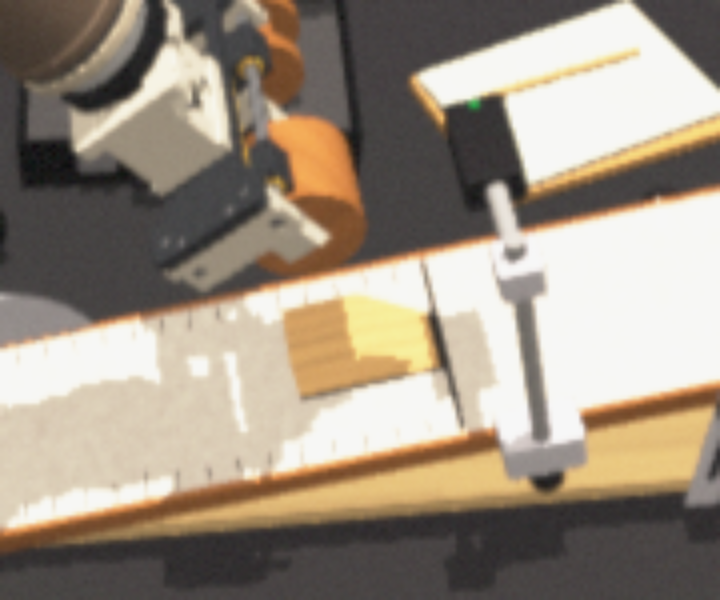

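The chock sits flat with its toe at the line (435,340), and the cylinder is held by its ends at (325,200), clear of the sensor. Next I approach uphill of the chock.

Request:
{"method": "arm_command", "body": {
  "targets": [
    [[-0.01,-0.005,0.03,0,-0.002,0],[-0.01,-0.005,0.03,0,0,0],[-0.01,0,0.03,0,0,0],[-0.0075,0,0.025,0,0,0],[0,0,0,0,0,0],[0,0,0,0,0,0]]
  ]
}}

```text
clock: 17.55
position: [0.5578, -0.035, 0.2566]
ee_rot: [0.004, 2.459, -0.027]
force: [1.2, -0.0, -1.1]
width: 0.696
gripper_force: 25.0
```

```bash
python3 - <<'E'
from h import *
cylnow();go(cyl(.026,.037),.4,40)
for n in("top","side"):
    im=arm.get_image(n);q=P.inv().apply((cloud(im)-O).reshape(-1,3));c=im["pixels"].reshape(-1,3).astype(int)
    k=(c[:,0]-c[:,2]>60)&(abs(q[:,1])<.05)&(q[:,2]>.05)&(q[:,2]<.12)&(q[:,0]>-.05)&(q[:,0]<.08);a=q[k];print(n,k.sum(),a.min(0),a.max(0))
E
```

```text
centre in plane [-0.0374  0.0067  0.1619] Fplane [ 0.9 -0.  -1.3] ax [ 0.013  1.    -0.022]
t 17.55 pos [ 0.5578 -0.035   0.2566] F [ 1.2 -0.  -1.1] w 0.0639 gf 25.0
 rotvec [-0.0253 -0.0158 -0.0014] rows 0.2  shift after turn [ 0.0028 -0.007   0.14  ]  before turn [ 0.0006 -0.0035  0.1401] rows 2.3Traceback (most recent call last):
  File "<stdin>", line 5, in <module>
    return umr_minimum(a, axis, None, out, keepdims, initial, where)
ValueError: zero-size array to reduction operation minimum which has no identity
```

```bash
python3 - <<'E'
from h import *
s=arm.observe();print(s["joints"].round(3),s["dq"].round(2),s["joint_efforts"].round(1))
E
```

```text
[-1.238 -0.016  1.22   2.355  0.374  0.118  1.2  ] [-0.01  0.   -0.    0.   -0.02 -0.    0.02] [  0.5  -7.2  -0.5 -29.5   0.2  -3.9   0. ]
```

Request:
{"method": "arm_command", "body": {
  "targets": [
    [[0,0,0,-0.012,0.05,0],[0,0,0,-0.013,0.05,0],[0,0,0,0,0,0],[0,0,0,0,0,0]]
  ]
}}

```text
clock: 18.1
position: [0.557, -0.0374, 0.2554]
ee_rot: [-0.0, 2.541, -0.015]
force: [0.1, 0.5, -1.4]
width: 0.699
gripper_force: 25.0
```

```bash
python3 - <<'E'
from h import *
s=arm.observe();print(s["joints"].round(3),R.from_rotvec(s["ee_rot"]).as_matrix().round(3))
cylnow();go(cyl(.0,.1,tilt=35),.4,35)
E
```

```text
[-1.222  0.034  1.262  2.289 -0.161  0.245  1.746] [[-0.825  0.003  0.565]
 [-0.003  1.    -0.011]
 [-0.565 -0.011 -0.825]]
centre in plane [-0.0392  0.0044  0.1605] Fplane [-0.2  0.5 -1.4] ax [ 0.008  1.    -0.013]
t 18.1 pos [ 0.557  -0.0374  0.2554] F [ 0.1  0.5 -1.4] w 0.0642 gf 25.0
 rotvec [-0.0146 -0.0107 -0.0024] rows 0.1  shift after turn [-0.0124 -0.0046  0.071 ]  before turn [-0.0131 -0.0035  0.071 ] rows 1.2
```

```bash
cat > fk.py <<'E'
import numpy as np, itertools
from scipy.spatial.transform import Rotation as R
from scipy.optimize import least_squares
D=[([-1.40360947,0.43512286,0.02498307,1.57399017,-0.01160009,1.13404497,-0.0751253],[0.16651608,0.60195356,0.24504864],[-.422648704,-3.11297223,.0022]),
([-1.238,-.016,1.22,2.355,.374,.118,1.2],[.5578,-.035,.2566],[.004,2.459,-.027]),
([-1.222,.034,1.262,2.289,-.161,.245,1.746],[.557,-.0374,.2554],[0,2.541,-.015])]
def chain(q,s,off):
    T=[];r=R.identity()
    for i in range(7):
        a=off[i]+s[i]*q[i]; r=r*R.from_euler('y' if i%2 else 'z',a); T.append(r)
    return T
E
python3 - <<'E'
from fk import *
best=[]
for s in itertools.product([1,-1],repeat=4):
    S=[s[0],1,s[1],1,s[2],1,s[3]]
    for o0 in (0,np.pi/2,-np.pi/2,np.pi):
      for o6 in (0,np.pi/2,-np.pi/2,np.pi):
        f=lambda d:np.concatenate([(R.from_rotvec(rv).inv()*chain(q,S,[o0+d[0],0,0,0,0,0,o6+d[1]])[-1]).as_rotvec() for q,p,rv in D])
        r=least_squares(f,[0,0]);best.append((r.cost,S,o0+r.x[0],o6+r.x[1]))
best.sort(key=lambda b:b[0]);print(best[:3])
c,S,o0,o6=best[0]
A=[];b=[]
for q,p,rv in D:
    T=[t.as_matrix() for t in chain(q,S,[o0,0,0,0,0,0,o6])]
    # dz base, x after j0, L1 along z after j1, elbow x offsets, L2 z after j3, wrist x, L3
    A.append(np.c_[[0,0,1],T[1][:,2],T[3][:,2],T[6][:,2]]);b.append(p)
A=np.vstack(A);b=np.hstack(b);x,res,_,_=np.linalg.lstsq(A,b,rcond=None);print(x,(A@x-b).round(4))
E
```

```text
[(np.float64(9.274839951471898e-07), [-1, 1, -1, 1, -1, 1, -1], np.float64(6.282627860163986), np.float64(1.5711002074264175)), (np.float64(9.274839951476775e-07), [-1, 1, -1, 1, -1, 1, -1], np.float64(-0.0005574462011690805), np.float64(1.5711002082447965)), (np.float64(9.274839951476925e-07), [-1, 1, -1, 1, -1, 1, -1], np.float64(-0.0005574462963291449), np.float64(1.5711002082125736))]
[0.36138191 0.50852306 0.44980981 0.3839711 ] [-0.0518  0.0084  0.0027  0.0016  0.0298 -0.0006  0.0006  0.0263 -0.002 ]
```

```bash
cat >> fk.py <<'E'
S=[-1,1,-1,1,-1,1,-1];OFF=[0,0,0,0,0,0,np.pi/2]
def cols(q):
    T=[t.as_matrix() for t in chain(q,S,OFF)]
    return np.c_[[0,0,1],T[1][:,2],T[3][:,2],T[6][:,2],T[1][:,1],T[3][:,1]],T
A=np.vstack([cols(q)[0] for q,_,_ in D]);b=np.hstack([p for _,p,_ in D])
X=np.linalg.lstsq(A,b,rcond=None)[0]
def fk(q):
    C,T=cols(q);return C@X,T[-1]
lo=np.array([-2.62,-.44,-1.27,.08,-1.32,.12,-2.74]);hi=np.array([2.62,2.09,1.32,2.57,4.46,2,2.74])
def ik(p,Rm,q0,w=0,qref=None):
    qr=np.array(q0 if qref is None else qref)
    f=lambda q:np.r_[(fk(q)[0]-p)*10,R.from_matrix(Rm.T@fk(q)[1]).as_rotvec()*5,w*(q-qr)]
    r=least_squares(f,np.clip(q0,lo+.01,hi-.01),bounds=(lo,hi));return r.x,np.abs(f(r.x)[:6]).max()
E
python3 - <<'E'
from fk import *
print(X,(A@X-b).round(4))
from h import *
for seed in ([0,0,0,2,0,.5,0],[-.6,0,.6,2,0,.5,1],[-1.2,0,1.2,2.2,0,.3,1.7],[.6,0,-.6,2,0,.5,-1]):
  for t in(33,35,40):
    for x,z in((-.04,.16),(.015,.037)):
        q,e=ik(cyl(x,z,tilt=t),Rt(.4,t).as_matrix(),seed,w=.003);print(t,x,q.round(2),round(e,4))
E
```

```text
[ 0.27331484  0.55768707  0.42765176  0.35278579 -0.03571598 -0.0176521 ] [ 0.      0.     -0.0001  0.      0.0002 -0.     -0.     -0.0002  0.0001]
33 -0.04 [ 0.23  0.09 -0.27  2.19  0.13  0.29  1.43] 0.0
33 0.015 [ 0.19  0.38 -0.27  2.15  1.25  0.12  0.34] 0.0
35 -0.04 [ 0.25  0.08 -0.29  2.22  0.17  0.23  1.39] 0.0
35 0.015 [ 0.34  0.41 -0.46  2.17  1.68  0.19 -0.07] 0.0
40 -0.04 [ 0.63  0.11 -0.69  2.27  0.8   0.12  0.78] 0.0
40 0.015 [ 0.64  0.52 -0.85  2.22  2.02  0.42 -0.34] 0.0
33 -0.04 [-0.49  0.05  0.5   2.24 -0.09  0.28  1.65] 0.0
33 0.015 [ 0.19  0.38 -0.27  2.15  1.25  0.12  0.34] 0.0001
35 -0.04 [-0.49  0.04  0.49  2.27 -0.09  0.22  1.65] 0.0
35 0.015 [ 0.29  0.4  -0.39  2.18  1.71  0.16 -0.11] 0.0001
40 -0.04 [ 0.63  0.11 -0.69  2.27  0.8   0.12  0.78] 0.0001
40 0.015 [ 0.61  0.5  -0.82  2.22  2.04  0.4  -0.36] 0.0
33 -0.04 [-1.06  0.05  1.12  2.27 -0.26  0.29  1.85] 0.0
33 0.015 [-0.27  0.37  0.32  2.18 -1.21  0.12  2.74] 0.0506
35 -0.04 [-1.09  0.03  1.14  2.3  -0.25  0.23  1.84] 0.0
35 0.015 [-0.28  0.36  0.32  2.17 -1.21  0.12  2.74] 0.1601
40 -0.04 [-1.34 -0.09  1.32  2.37  0.72  0.12  0.9 ] 0.0283
40 0.015 [-0.29  0.33  0.34  2.17 -1.21  0.12  2.74] 0.4346
33 -0.04 [ 1.03  0.25 -1.18  2.15  0.74  0.4   0.88] 0.0
33 0.015 [ 0.41  0.43 -0.55  2.14  1.38  0.24  0.24] 0.0
35 -0.04 [ 1.01  0.22 -1.15  2.18  0.77  0.34  0.84] 0.0
35 0.015 [ 0.48  0.44 -0.64  2.16  1.64  0.27 -0.  ] 0.0
40 -0.04 [ 0.81  0.14 -0.88  2.26  0.96  0.15  0.63] 0.0
40 0.015 [ 0.67  0.53 -0.9   2.22  2.    0.44 -0.3 ] 0.0
```

```bash
cat >> fk.py <<'E'
def jac(q):
    p0,r0=fk(q);J=np.zeros((6,7))
    for i in range(7):
        d=np.array(q,float);d[i]+=1e-5;p,r=fk(d);J[:3,i]=(p-p0)/1e-5;J[3:,i]=R.from_matrix(r@r0.T).as_rotvec()/1e-5
    return J
def sim(q,rows,lam=.02,kn=0,qref=None,W=np.ones(7),sub=4,cmd=None):
    q=np.array(q,float);p,r=fk(q) if cmd is None else cmd
    m=.01
    for row in rows:
        p=p+r@np.array(row[:3]);r=r@R.from_rotvec(row[3:]).as_matrix()
        for k in range(sub):
            for it in range(3):
                pc,rc=fk(q);e=np.r_[p-pc,R.from_matrix(r@rc.T).as_rotvec()]/(sub-k if it==0 else 1) if k<sub-1 else np.r_[p-pc,R.from_matrix(r@rc.T).as_rotvec()]
                if k<sub-1 and it>0: break
                act=np.ones(7)
                for _ in range(4):
                    J=jac(q)*act*np.sqrt(W);Ji=J.T@np.linalg.inv(J@J.T+lam**2*np.eye(6))
                    dq=np.sqrt(W)*act*(Ji@e)
                    if kn: dq+=act*((np.eye(7)-np.linalg.pinv(jac(q)*act)@(jac(q)*act))@(kn*(qref-q)))
                    bad=((q+dq<lo)|(q+dq>hi))&(act>0)
                    if not bad.any():break
                    act[bad]=0
                q=np.clip(q+dq,lo,hi)
        yield q.copy(),p,r
z=[0]*6
HIST=[[0,0,-.05,0,0,-.136],[0,0,-.055,0,0,-.137],[-.012,-.058,0,0,0,-.137]]+[[-.013,-.058,0,0,0,0]]*15+[z,
[-.012,-.018,.04,0,0,-.007],[-.011,-.018,.055,-.003,-.004,0],[0,0,.055,0,0,0],[0,0,.05,0,0,0],[0,0,.04,0,0,0],[0,0,.03,0,0,0],z,z,
[.003,-.006,.02,0,0,.008],[0,0,.02,0,0,0],[0,0,.016,0,0,0],z,[0,0,-.02,0,0,0],[0,0,-.05,0,0,0]]+[[0,0,-.06,0,0,0]]*3+[z,
[0,0,0,.006,-.099,.065],[0,0,0,.006,-.099,.065],[0,.05,0,0,0,0]]+[[0,.058,0,0,0,0]]*4+[z,[-.012,.0045,.03,.005,-.009,0],[0,0,.045,0,0,0],[0,0,.039,0,0,0],z,
[.001,.0015,.025,0,0,0],[0,0,.02,0,0,0],[0,0,.009,0,0,0],[0,0,.003,0,0,0],[0,-.001,.002,0,.002,0],[0,0,.002,0,0,0],
[0,0,-.02,0,0,0],[0,0,-.04,0,0,0],[0,0,-.05,0,0,0],[0,0,-.055,0,.05,0],[0,.04,-.04,0,.1,.03],[0,.058,0,0,.06,.04]]+[[0,.058,0,0,0,0]]*3+[z,
[.032,.019,.02,.003,-.002,.009],[.032,.019,.03,0,0,0],[.031,.022,.03,0,0,0],[0,0,.02,0,0,0],z,[.002,.001,.03,0,0,-.004],[0,0,.03,0,0,0],[0,0,.025,0,0,0],[0,0,.012,0,0,0],z,
[0,0,.03,0,0,0],[0,0,.014,0,0,0],[0,0,-.03,0,0,0],[0,0,-.05,0,0,0],[0,0,-.06,0,0,0],[0,0,-.06,0,0,0],[0,0,-.05,0,-.1,0],[0,0,0,0,-.16,-.02],[0,0,0,0,-.16,-.02],[0,0,0,0,-.14,-.02],[0,0,0,0,-.138,0],z,
[0,-.04,0,-.027,-.006,.004]]+[[-.004,-.057,0,0,0,0]]*5+[[0,-.014,.03,0,0,0],z,[-.002,-.02,.04,0,-.01,-.005],[-.002,-.0195,.04,0,0,0],[0,0,.034,0,0,0],z,[-.01,-.005,.03,0,-.002,0],[-.01,-.005,.03,0,0,0],[-.01,0,.03,0,0,0],[-.0075,0,.025,0,0,0],z]
E
python3 - <<'E'
from fk import *
print(len(HIST))
q0=np.array(D[0][0])
for kw in (dict(),dict(lam=.1),dict(kn=.02,qref=q0),dict(kn=.1,qref=q0)):
    o=list(sim(q0,HIST,**kw));print(kw)
    for i in (18,45,69,82,len(HIST)-6,len(HIST)-1): print(i,o[i][0].round(2),fk(o[i][0])[0].round(3))
E
```

```text
104
{}
18 [-0.19  0.35  0.88  1.59 -0.27  1.34  2.44] [ 0.493 -0.29   0.351]
45 [-0.71  0.2   0.82  2.   -0.23  0.8   1.81] [ 0.534 -0.042  0.249]
69 [-1.22  0.37  0.72  1.89 -0.29  0.99  1.12] [0.444 0.296 0.208]
82 [-1.52  0.12  0.79  1.9   0.12  0.98  0.72] [0.442 0.297 0.317]
98 [-1.28 -0.18  1.31  2.43  1.21  0.12  0.5 ] [ 0.534 -0.074  0.248]
103 [-1.24 -0.    1.31  2.32 -0.22  0.12  1.85] [ 0.573 -0.056  0.272]
{'lam': 0.1}
18 [-0.19  0.35  0.88  1.59 -0.27  1.34  2.44] [ 0.493 -0.29   0.351]
45 [-0.71  0.2   0.82  2.   -0.23  0.8   1.81] [ 0.534 -0.042  0.249]
69 [-1.22  0.37  0.72  1.89 -0.29  0.99  1.12] [0.444 0.296 0.208]
82 [-1.52  0.12  0.79  1.9   0.12  0.98  0.73] [0.443 0.298 0.317]
98 [-1.27 -0.18  1.29  2.41  1.08  0.13  0.62] [ 0.535 -0.075  0.251]
103 [-1.29 -0.12  1.29  2.36  0.8   0.13  0.85] [ 0.558 -0.061  0.266]
{'kn': 0.02, 'qref': array([-1.40360947,  0.43512286,  0.02498307,  1.57399017, -0.01160009,
        1.13404497, -0.0751253 ])}
18 [-0.1   0.32  0.74  1.58 -0.22  1.33  2.38] [ 0.493 -0.29   0.351]
45 [-0.21  0.17  0.21  1.97 -0.05  0.79  1.61] [ 0.534 -0.042  0.249]
69 [-0.76  0.32  0.09  1.85 -0.03  0.97  0.85] [0.444 0.296 0.208]
82 [-0.89  0.12  0.07  1.86  0.23  1.01  0.6 ] [0.442 0.297 0.317]
98 [-1.28 -0.18  1.31  2.42  1.2   0.12  0.51] [ 0.534 -0.074  0.248]
103 [-1.21 -0.    1.31  2.33 -0.41  0.12  2.06] [ 0.571 -0.063  0.27 ]
{'kn': 0.1, 'qref': array([-1.40360947,  0.43512286,  0.02498307,  1.57399017, -0.01160009,
        1.13404497, -0.0751253 ])}
18 [ 0.09  0.29  0.46  1.57 -0.13  1.32  2.28] [ 0.493 -0.29   0.351]
45 [-0.39  0.17  0.43  1.98 -0.11  0.79  1.67] [ 0.534 -0.042  0.249]
69 [-0.78  0.32  0.12  1.85 -0.05  0.97  0.86] [0.444 0.296 0.208]
82 [-0.98  0.12  0.18  1.86  0.21  1.    0.61] [0.442 0.297 0.317]
98 [-1.29 -0.19  1.31  2.43  1.24  0.14  0.47] [ 0.533 -0.074  0.248]
103 [-1.29 -0.11  1.31  2.34  0.59  0.14  1.07] [ 0.563 -0.063  0.271]
```

```bash
cat > plan.py <<'E'
import sys;from fk import *;from h import Rt,cyl,arm
def seg(p,r,p1,r1):
    rv=R.from_matrix(r.T@r1).as_rotvec();n=int(np.ceil(max(np.linalg.norm(p1-p)/.055,np.linalg.norm(rv)/.17,1)))
    rows=[];
    for k in range(n):
        ra=r@R.from_rotvec(rv*k/n).as_matrix();rows.append(np.r_[ra.T@((p1-p)/n),rv/n])
    return rows
FIN=[(cyl(-.04,.16,tilt=35),Rt(.4,35).as_matrix()),(cyl(.0,.10,tilt=35),Rt(.4,35).as_matrix()),(cyl(.018,.06,tilt=35),Rt(.4,35).as_matrix()),(cyl(.018,.037,tilt=35),Rt(.4,35).as_matrix())]
def run(q,wps,verbose=False):
    p,r=fk(q);mx=0;nr=0
    for p1,r1 in wps:
        p1=np.array(p1,float)
        for qn,_,_ in sim(q,seg(p,r,p1,r1),lam=.03,sub=1): 
            mx=max(mx,np.abs(qn-q).max());q=qn;nr+=1
        e=np.linalg.norm(fk(q)[0]-p1);p,r=p1,r1
        if verbose: print(p1.round(3),q.round(2),"err",e.round(4))
    return q,e,mx,nr
E
cat > search.py <<'E'
from plan import *
import time
q=np.array(arm.observe()["joints"]);rng=np.random.default_rng(int(sys.argv[1]));t=time.time();best=[]
while time.time()-t<150:
    n=rng.integers(1,4);w=[([.50,-.04,.36],0,20)]
    for _ in range(n): w.append(([rng.uniform(.4,.55),rng.uniform(-.45,.3),rng.uniform(.34,.45)],rng.uniform(-60,60),rng.choice([0,0,35])))
    w.append(([.5,-.04,.34],.4,float(rng.choice([0,20,35]))))
    wp=[(a,Rt(b,c).as_matrix()) for a,b,c in w]
    q1,e,mx,nr=run(q,wp)
    if e>.01 or q1[2]>-.15: continue
    q2,e2,mx2,_=run(q1,FIN)
    m=min((q2-lo).min(),(hi-q2).min(),(q1-lo).min(),(hi-q1).min());best.append((e2*20+max(mx,mx2)*.1-min(m,.12)+nr*.002,e2,m,mx,nr,q1.round(2),q2.round(2),[(np.round(a,2).tolist(),round(float(b)),c) for a,b,c in w]))
best.sort(key=lambda b:b[0])
for b in best[:2]: print(b)
E
nproc;for i in 1 2 3 4;do OMP_NUM_THREADS=1 python3 search.py $i & done;wait
```

```text
4
this script no longer has the robot
this script no longer has the robot
this script no longer has the robot
(np.float64(0.14321495585098265), np.float64(0.002202474284958729), np.float64(0.04507227407912473), np.float64(0.8023774423093278), 32, array([ 1.59, -0.3 , -1.22,  2.13, -0.81,  0.65,  2.42]), array([ 0.3 ,  0.4 , -0.41,  2.16,  1.63,  0.17, -0.03]), [([0.5, -0.04, 0.36], 0, 20), ([0.52, -0.26, 0.37], 50, np.int64(0)), ([0.52, 0.02, 0.36], -22, np.int64(0)), ([0.47, -0.42, 0.37], 11, np.int64(35)), ([0.5, -0.04, 0.34], 0, 35.0)])
(np.float64(0.1531225855026651), np.float64(0.0026298168148317404), np.float64(0.03272951063552462), np.float64(0.932557598415549), 20, array([ 1.49, -0.25, -1.19,  2.14, -0.7 ,  0.59,  2.31]), array([ 0.28,  0.39, -0.38,  2.17,  1.63,  0.15, -0.03]), [([0.5, -0.04, 0.36], 0, 20), ([0.52, 0.04, 0.43], -10, np.int64(0)), ([0.49, -0.33, 0.42], 55, np.int64(0)), ([0.5, -0.04, 0.34], 0, 35.0)])Exception ignored in: <_io.TextIOWrapper mode='rw' encoding='UTF-8'>
Traceback (most recent call last):
BrokenPipeError: [Errno 32] Broken pipe
Exception ignored in: <_io.TextIOWrapper mode='rw' encoding='UTF-8'>
Traceback (most recent call last):
BrokenPipeError: [Errno 32] Broken pipe
Exception ignored in: <_io.TextIOWrapper mode='rw' encoding='UTF-8'>
Traceback (most recent call last):
BrokenPipeError: [Errno 32] Broken pipe
```

```bash
cat >> plan.py <<'E'
def rows(pos,yaw,tilt):
    s=arm.observe();r=R.from_rotvec(s["ee_rot"]).as_matrix();T=seg(s["position"],r,np.array(pos),Rt(yaw,tilt).as_matrix())
    print("q",s["joints"].round(3));print(len(T));[print(t.round(3).tolist()) for t in (T if len(T)<8 else T)]
E
python3 - <<'E'
from plan import *
q=arm.observe()["joints"]
run(q,[([.5,-.04,.36],Rt(0,20).as_matrix()),([.52,.04,.43],Rt(-10,0).as_matrix()),([.49,-.33,.42],Rt(55,0).as_matrix()),([.5,-.04,.34],Rt(.4,35).as_matrix())]+FIN,True)
rows([.5,-.04,.38],0,15)
E
```

```text
[ 0.5  -0.04  0.36] [-1.17 -0.24  0.96  2.    0.32  0.95  1.24] err 0.0
[0.52 0.04 0.43] [-1.11  0.28  1.26  1.56 -0.27  1.5   1.55] err 0.0
[ 0.49 -0.33  0.42] [ 1.19  0.51 -1.16  1.3   0.46  1.62  2.64] err 0.0
[ 0.5  -0.04  0.34] [ 1.49 -0.25 -1.19  2.14 -0.7   0.59  2.3 ] err 0.0
[ 0.556 -0.042  0.255] [ 0.9   0.18 -1.    2.18  0.63  0.3   0.97] err 0.0005
[ 0.608 -0.042  0.204] [ 0.52  0.29 -0.64  2.16  1.03  0.23  0.57] err 0.0006
[ 0.634 -0.042  0.169] [ 0.33  0.36 -0.43  2.16  1.32  0.17  0.28] err 0.0012
[ 0.639 -0.041  0.146] [ 0.28  0.39 -0.37  2.17  1.63  0.15 -0.03] err 0.0027
q [-1.222  0.034  1.262  2.289 -0.161  0.245  1.746]
3
[-0.008, -0.001, -0.045, -0.004, 0.113, 0.0]
[-0.003, -0.001, -0.046, -0.004, 0.113, 0.0]
[0.002, -0.001, -0.046, -0.004, 0.113, 0.0]
```

Request:
{"method": "arm_command", "body": {
  "targets": [
    [[-0.008,-0.001,-0.045,-0.004,0.11,0],[-0.003,-0.001,-0.046,-0.004,0.11,0],[0.002,-0.001,-0.046,-0.004,0.11,0],[0,0,-0.02,0,0.13,0],[0,0,-0.03,0,0.13,0],[0,0,0,0,0,0],[0,0,0,0,0,0]]
  ]
}}

```text
clock: 18.98
position: [0.4912, -0.028, 0.3975]
ee_rot: [-0.048, 3.089, 0.046]
force: [0.5, -1.3, -1.2]
width: 0.695
gripper_force: 25.0
```

```bash
python3 - <<'E'
from plan import *
q=arm.observe()["joints"]
run(q,[([.52,-.04,.42],Rt(0,0).as_matrix()),([.5,-.2,.42],Rt(28,0).as_matrix()),([.49,-.33,.42],Rt(55,0).as_matrix()),([.5,-.04,.34],Rt(.4,35).as_matrix())]+FIN,True)
rows([.49,-.33,.42],55,0)
E
```

```text
[ 0.52 -0.04  0.42] [-0.97  0.3   1.29  1.58 -0.29  1.48  1.9 ] err 0.0
[ 0.5  -0.2   0.42] [-0.53  0.29  1.11  1.54 -0.26  1.48  2.64] err 0.0
[ 0.49 -0.33  0.42] [ 1.15  0.47 -1.05  1.3   0.41  1.59  2.69] err 0.0
[ 0.5  -0.04  0.34] [ 1.46 -0.23 -1.18  2.14 -0.67  0.58  2.28] err 0.0
[ 0.556 -0.042  0.255] [ 0.89  0.17 -0.99  2.19  0.62  0.29  0.98] err 0.0005
[ 0.608 -0.042  0.204] [ 0.51  0.29 -0.63  2.16  1.02  0.23  0.58] err 0.0006
[ 0.634 -0.042  0.169] [ 0.31  0.35 -0.41  2.16  1.31  0.16  0.29] err 0.0012
[ 0.639 -0.041  0.146] [ 0.26  0.39 -0.35  2.17  1.63  0.14 -0.03] err 0.0031
q [-1.163  0.128  1.316  1.725 -0.166  1.34   1.785]
6
[0.002, -0.05, -0.005, 0.0, 0.01, -0.155]
[0.009, -0.049, -0.005, 0.0, 0.01, -0.155]
[0.017, -0.047, -0.005, 0.0, 0.01, -0.155]
[0.024, -0.044, -0.005, 0.0, 0.01, -0.155]
[0.031, -0.04, -0.005, 0.0, 0.01, -0.155]
[0.036, -0.035, -0.004, 0.0, 0.01, -0.155]
```

Request:
{"method": "arm_command", "body": {
  "targets": [
    [[0.002,-0.05,-0.005,0,0.01,-0.12],[0.008,-0.049,-0.005,0,0.01,-0.12],[0.014,-0.047,-0.005,0,0.01,-0.12],[0.02,-0.045,-0.005,0,0.01,-0.12],[0.025,-0.042,-0.005,0,0.01,-0.12],[0.03,-0.04,-0.005,0,0.01,-0.12],[0,0,0,0,0,-0.12],[0,0,0,0,0,-0.1],[0,0,0,0,0,0]]
  ]
}}

```text
clock: 20.1
position: [0.4864, -0.2619, 0.3985]
ee_rot: [1.112, -2.919, -0.06]
force: [-0.4, -0.5, -1.4]
width: 0.694
gripper_force: 25.0
```

```bash
python3 - <<'E'
from plan import *
q=arm.observe()["joints"]
run(q,[([.5,-.04,.34],Rt(.4,35).as_matrix())]+FIN,True)
rows([.49,-.33,.42],55,0)
E
```

```text
[ 0.5  -0.04  0.34] [ 0.18 -0.14 -0.19  2.19 -0.05  0.48  1.6 ] err 0.0
[ 0.556 -0.042  0.255] [ 0.17  0.08 -0.21  2.23  0.13  0.23  1.43] err 0.0001
[ 0.608 -0.042  0.204] [ 0.16  0.24 -0.21  2.19  0.51  0.13  1.06] err 0.0011
[ 0.634 -0.042  0.169] [ 0.24  0.33 -0.32  2.15  1.06  0.13  0.53] err 0.0073
[ 0.639 -0.041  0.146] [ 0.25  0.38 -0.33  2.15  1.43  0.13  0.16] err 0.0097
q [ 0.319  0.252  0.116  1.468 -0.044  1.463  2.737]
2
[0.021, -0.026, -0.012, 0.021, 0.001, -0.116]
[0.024, -0.024, -0.011, 0.021, 0.001, -0.116]
```

Request:
{"method": "arm_command", "body": {
  "targets": [
    [[0.02,-0.024,-0.01,0.02,0,-0.1],[0.022,-0.022,-0.01,0.02,0,-0.1],[0,0,0,0,0,-0.1],[0,0,0,0,0,0],[0,0,0,0,0,0]]
  ]
}}

```text
clock: 20.72
position: [0.4897, -0.2893, 0.3958]
ee_rot: [1.366, -2.787, -0.054]
force: [-1.3, -0.4, -1.1]
width: 0.696
gripper_force: 25.0
```

```bash
python3 - <<'E'
from plan import *
q=arm.observe()["joints"]
for m in ([.5,-.04,.36],0),([.5,-.04,.36],20),([.5,-.04,.34],35):
    print(m);run(q,[(m[0],Rt(.4,m[1]).as_matrix())]+FIN,True)
rows([.5,-.04,.36],.4,20)
E
```

```text
([0.5, -0.04, 0.36], 0)
[ 0.5  -0.04  0.36] [ 0.47  0.21 -0.6   1.64  0.12  1.33  1.43] err 0.0
[ 0.556 -0.042  0.255] [ 0.49  0.1  -0.55  2.21  0.3   0.24  1.27] err 0.0004
[ 0.608 -0.042  0.204] [ 0.21  0.24 -0.28  2.19  0.64  0.14  0.93] err 0.0004
[ 0.634 -0.042  0.169] [ 0.26  0.34 -0.35  2.15  1.18  0.14  0.41] err 0.0045
[ 0.639 -0.041  0.146] [ 0.24  0.38 -0.32  2.16  1.53  0.13  0.07] err 0.0067
([0.5, -0.04, 0.36], 20)
[ 0.5  -0.04  0.36] [ 0.7  -0.   -0.71  1.91 -0.    0.89  1.57] err 0.0
[ 0.556 -0.042  0.255] [ 0.57  0.11 -0.63  2.2   0.35  0.25  1.23] err 0.0004
[ 0.608 -0.042  0.204] [ 0.26  0.25 -0.33  2.18  0.72  0.15  0.86] err 0.0005
[ 0.634 -0.042  0.169] [ 0.24  0.34 -0.32  2.16  1.21  0.13  0.38] err 0.0024
[ 0.639 -0.041  0.146] [ 0.25  0.38 -0.33  2.16  1.57  0.13  0.02] err 0.0048
([0.5, -0.04, 0.34], 35)
[ 0.5  -0.04  0.34] [ 0.92 -0.14 -0.81  2.15 -0.32  0.49  1.9 ] err 0.0
[ 0.556 -0.042  0.255] [ 0.77  0.14 -0.85  2.19  0.5   0.27  1.09] err 0.0005
[ 0.608 -0.042  0.204] [ 0.4   0.27 -0.5   2.17  0.91  0.19  0.68] err 0.0006
[ 0.634 -0.042  0.169] [ 0.24  0.34 -0.32  2.16  1.22  0.13  0.37] err 0.0024
[ 0.639 -0.041  0.146] [ 0.23  0.38 -0.32  2.16  1.58  0.13  0.01] err 0.005
q [ 0.865  0.359 -0.622  1.381  0.205  1.518  2.734]
6
[-0.034, 0.024, 0.006, 0.032, -0.061, 0.148]
[-0.03, 0.029, 0.008, 0.032, -0.061, 0.148]
[-0.025, 0.033, 0.008, 0.032, -0.061, 0.148]
[-0.019, 0.037, 0.008, 0.032, -0.061, 0.148]
[-0.013, 0.039, 0.008, 0.032, -0.061, 0.148]
[-0.006, 0.041, 0.007, 0.032, -0.061, 0.148]
```

Request:
{"method": "arm_command", "body": {
  "targets": [
    [[0,0,0,0,0,-0.08],[0,0,0,0,0,-0.06],[0,0,0,0,0,0]]
  ]
}}

```text
clock: 21.1
position: [0.4905, -0.2882, 0.3951]
ee_rot: [1.564, -2.685, -0.061]
force: [0.2, -0.2, -1.1]
width: 0.697
gripper_force: 25.0
```

```bash
python3 - <<'E'
from plan import *
q=arm.observe()["joints"]
run(q,[([.5,-.04,.34],Rt(.4,35).as_matrix())]+FIN,True)
rows([.5,-.04,.34],.4,35)
E
```

```text
[ 0.5  -0.04  0.34] [ 1.35 -0.2  -1.12  2.14 -0.57  0.55  2.17] err 0.0
[ 0.556 -0.042  0.255] [ 0.85  0.16 -0.95  2.19  0.58  0.29  1.02] err 0.0005
[ 0.608 -0.042  0.204] [ 0.47  0.28 -0.59  2.17  0.99  0.21  0.61] err 0.0006
[ 0.634 -0.042  0.169] [ 0.26  0.35 -0.35  2.16  1.27  0.14  0.32] err 0.0014
[ 0.639 -0.041  0.146] [ 0.27  0.39 -0.36  2.16  1.62  0.15 -0.02] err 0.0032
q [ 1.073  0.455 -0.997  1.363  0.368  1.573  2.733]
8
[-0.028, 0.014, 0.007, 0.045, -0.074, 0.125]
[-0.025, 0.018, 0.009, 0.045, -0.074, 0.125]
[-0.022, 0.021, 0.009, 0.045, -0.074, 0.125]
[-0.018, 0.024, 0.01, 0.045, -0.074, 0.125]
[-0.015, 0.026, 0.01, 0.045, -0.074, 0.125]
[-0.01, 0.028, 0.01, 0.045, -0.074, 0.125]
[-0.006, 0.03, 0.009, 0.045, -0.074, 0.125]
[-0.002, 0.031, 0.008, 0.045, -0.074, 0.125]
```

Request:
{"method": "arm_command", "body": {
  "targets": [
    [[-0.028,0.014,0.007,0.045,-0.074,0.125],[-0.025,0.018,0.009,0.045,-0.074,0.125],[-0.022,0.021,0.009,0.045,-0.074,0.125],[-0.018,0.024,0.01,0.045,-0.074,0.125],[-0.015,0.026,0.01,0.045,-0.074,0.125],[-0.01,0.028,0.01,0.045,-0.074,0.125],[-0.006,0.03,0.009,0.045,-0.074,0.125],[-0.002,0.031,0.008,0.045,-0.074,0.125],[0,0,0,0,0,0],[0,0,0,0,0,0]]
  ]
}}

```text
clock: 22.35
position: [0.4996, -0.0409, 0.3428]
ee_rot: [-0.013, 2.523, 0.003]
force: [0.1, 0.5, -1.8]
width: 0.695
gripper_force: 25.0
```

```bash
python3 - <<'E'
from plan import *
from h import cylnow
q=arm.observe()["joints"];cylnow()
run(q,FIN,True)
rows(FIN[0][0],.4,35)
E
```

```text
centre in plane [-0.0771  0.0016  0.258 ] Fplane [-0.2  0.5 -1.8] ax [-0.003  1.    -0.   ]
[ 0.556 -0.042  0.255] [ 0.86  0.16 -0.95  2.19  0.58  0.29  1.01] err 0.0005
[ 0.608 -0.042  0.204] [ 0.48  0.28 -0.6   2.17  0.99  0.22  0.61] err 0.0006
[ 0.634 -0.042  0.169] [ 0.27  0.35 -0.36  2.16  1.27  0.14  0.32] err 0.0014
[ 0.639 -0.041  0.146] [ 0.28  0.39 -0.37  2.16  1.62  0.15 -0.02] err 0.0031
q [ 1.37  -0.208 -1.121  2.136 -0.61   0.556  2.217]
2
[0.002, -0.001, 0.052, 0.001, 0.004, 0.001]
[0.002, -0.001, 0.052, 0.001, 0.004, 0.001]
```

Request:
{"method": "arm_command", "body": {
  "targets": [
    [[0.001,-0.001,0.035,0,0.004,0],[0.001,-0.001,0.035,0,0.004,0],[0.001,0,0.034,0,0,0],[0,0,0,0,0,0],[0,0,0,0,0,0]]
  ]
}}

```text
clock: 22.98
position: [0.5229, -0.0523, 0.2859]
ee_rot: [0.006, 2.562, -0.016]
force: [-0.9, -0.4, -1.3]
width: 0.695
gripper_force: 25.0
```

```bash
python3 - <<'E'
from plan import *
from h import cylnow
q=arm.observe()["joints"];cylnow()
run(q,FIN[1:],True)
rows(FIN[1][0],.4,35)
E
```

```text
centre in plane [-0.0666 -0.0102  0.1974] Fplane [-1.2 -0.4 -1.1] ax [ 0.012  1.    -0.013]
[ 0.608 -0.042  0.204] [ 0.5   0.29 -0.62  2.16  1.02  0.22  0.58] err 0.0002
[ 0.634 -0.042  0.169] [ 0.3   0.35 -0.4   2.16  1.3   0.15  0.29] err 0.0009
[ 0.639 -0.041  0.146] [ 0.24  0.39 -0.33  2.17  1.63  0.13 -0.04] err 0.0033
q [ 1.181  0.073 -1.193  2.162  0.207  0.379  1.405]
3
[-0.009, 0.004, 0.038, -0.006, -0.01, -0.002]
[-0.008, 0.004, 0.038, -0.006, -0.01, -0.002]
[-0.008, 0.004, 0.038, -0.006, -0.01, -0.002]
```

Request:
{"method": "arm_command", "body": {
  "targets": [
    [[-0.004,0.002,0.015,-0.006,-0.01,0],[-0.004,0.002,0.015,-0.006,-0.01,0],[-0.004,0.002,0.015,-0.006,-0.01,0],[-0.004,0.002,0.015,0,0,0],[-0.004,0.002,0.015,0,0,0],[-0.004,0.002,0.015,0,0,0],[0,0,0,0,0,0],[0,0,0,0,0,0]]
  ]
}}

```text
clock: 23.98
position: [0.593, -0.041, 0.2256]
ee_rot: [-0.001, 2.531, 0.003]
force: [-0.2, 0.1, -1.4]
width: 0.695
gripper_force: 25.0
```

```bash
python3 - <<'E'
from plan import *
from h import cylnow
q=arm.observe()["joints"];cylnow()
run(q,FIN[2:],True)
rows(FIN[2][0],.4,35)
E
```

```text
centre in plane [-0.0102  0.0008  0.1239] Fplane [-0.5  0.1 -1.4] ax [0.006 1.    0.001]
[ 0.634 -0.042  0.169] [ 0.26  0.35 -0.36  2.16  1.28  0.14  0.3 ] err 0.0008
[ 0.639 -0.041  0.146] [ 0.27  0.39 -0.37  2.16  1.63  0.15 -0.03] err 0.0026
q [ 0.593  0.246 -0.717  2.163  0.848  0.256  0.743]
2
[-0.001, -0.0, 0.035, -0.001, -0.0, -0.003]
[-0.0, -0.0, 0.035, -0.001, -0.0, -0.003]
```

Tracking well with small rows. Continue down.

Request:
{"method": "arm_command", "body": {
  "targets": [
    [[-0.0005,0,0.013,0,0,-0.003],[0,0,0.013,0,0,-0.003],[0,0,0.013,0,0,0],[0,0,0.012,0,0,0],[0,0,0.01,0,0,0],[0,0,0.009,0,0,0],[0,0,0,0,0,0],[0,0,0,0,0,0]]
  ]
}}

```text
clock: 24.98
position: [0.6335, -0.0406, 0.1683]
ee_rot: [-0.008, 2.531, 0.002]
force: [0.7, -0.0, -1.3]
width: 0.696
gripper_force: 25.0
```

```bash
python3 - <<'E'
from plan import *
from h import *
q=arm.observe()["joints"];cylnow()
run(q,FIN[3:],True)
rows(FIN[3][0],.4,35)
im=arm.get_image("side");cv2.imwrite("pics/s6.png",cv2.resize(im["pixels"][170:320,270:450,::-1],(720,600)))
q=P.inv().apply((cloud(im)-O).reshape(-1,3));c=im["pixels"].reshape(-1,3).astype(int)
k=(c[:,0]-c[:,2]>60)&(abs(q[:,1])<.05)&(q[:,2]>.045)&(q[:,2]<.12)&(q[:,0]>-.03)&(q[:,0]<.08);a=q[k];print(k.sum(),a.min(0),a.max(0)) if k.sum() else 0
E
```

```text
centre in plane [0.0176 0.0009 0.0594] Fplane [ 0.4 -0.  -1.5] ax [ 0.001  1.    -0.001]
[ 0.639 -0.041  0.146] [ 0.26  0.39 -0.35  2.17  1.66  0.14 -0.06] err 0.002
q [ 0.29   0.354 -0.39   2.159  1.334  0.155  0.257]
1
[0.008, -0.001, 0.021, -0.001, -0.001, -0.0]
155 [ 0.00935254 -0.03234566  0.04597222] [0.04586955 0.03523146 0.09814642]
```

View pics/s6.png

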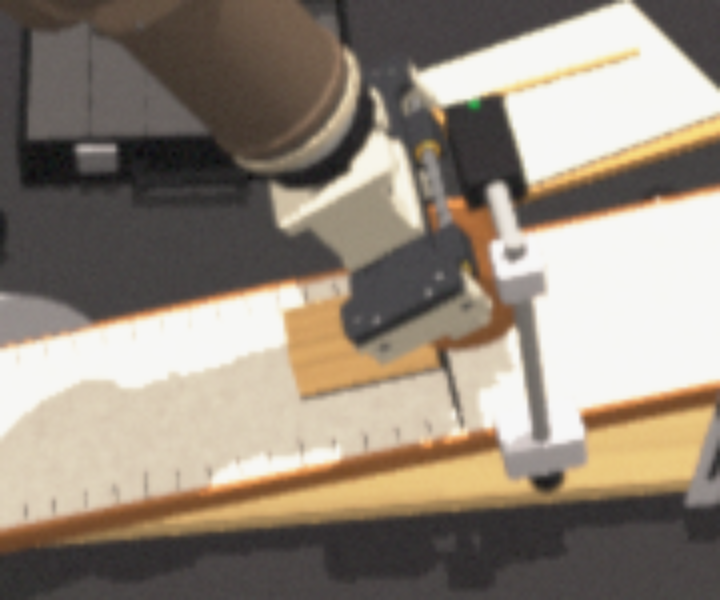

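The cylinder is under the sensor just uphill of the chock (480,320), everything clear. Now gently down to the board.

Request:
{"method": "arm_command", "body": {
  "targets": [
    [[0.003,0,0.007,0,0,0],[0.003,0,0.006,0,0,0],[0.002,-0.0005,0.005,0,0,0],[0,0,0,0,0,0],[0,0,0,0,0,0]]
  ]
}}

```text
clock: 25.65
position: [0.6374, -0.0408, 0.1487]
ee_rot: [-0.009, 2.532, 0.002]
force: [-0.5, 1.0, -0.8]
width: 0.7
gripper_force: 25.0
```

```bash
python3 - <<'E'
from plan import *
from h import *
cylnow();rows(FIN[3][0],.4,35)
E
```

```text
centre in plane [0.0173 0.0006 0.0395] Fplane [-0.6  1.  -0.7] ax [ 0.     1.    -0.001]
q [ 0.279  0.394 -0.38   2.168  1.645  0.157 -0.048]
1
[0.0, -0.001, 0.003, -0.001, -0.001, 0.0]
```

Request:
{"method": "arm_command", "body": {
  "targets": [
    [[0.0008,0,0.0018,0,0,0],[0.0004,0,0.001,0,0,0],[0,0,0,0,0,0],[0,0,0,0,0,0]]
  ]
}}

```text
clock: 26.15
position: [0.638, -0.0407, 0.1452]
ee_rot: [-0.009, 2.532, 0.002]
force: [-1.2, 0.8, -1.2]
width: 0.695
gripper_force: 25.0
```

```bash
python3 - <<'E'
from h import *
cylnow();print(arm.observe()["joints"].round(3))
E
```

```text
centre in plane [0.0172 0.0008 0.0359] Fplane [-1.4  0.8 -1. ] ax [-0.     1.    -0.001]
[ 0.29   0.403 -0.397  2.168  1.684  0.166 -0.084]
```

Request:
{"method": "arm_command", "body": {
  "targets": [
    [[0.0004,0,0.001,0,0,0],[0.001,0,-0.0004,0,0,0],[0.001,0,-0.0004,0,0,0],[0,0,0,0,0,0]]
  ]
}}

```text
clock: 26.65
position: [0.636, -0.0407, 0.1437]
ee_rot: [-0.009, 2.532, 0.002]
force: [0.1, -0.5, -1.9]
width: 0.695
gripper_force: 25.0
```

```bash
python3 - <<'E'
from h import *
cylnow()
E
```

```text
centre in plane [0.0149 0.0007 0.0348] Fplane [-0.3 -0.5 -1.8] ax [-0.     1.    -0.001]
```

Request:
{"method": "arm_command", "body": {
  "targets": [
    [[0.0003,0,0.0008,0,0,0],[0.001,0,-0.0004,0,0,0],[0,0,0,0,0,0],[0,0,0,0,0,0]]
  ]
}}

```text
clock: 27.15
position: [0.6359, -0.0407, 0.1434]
ee_rot: [-0.009, 2.531, 0.002]
force: [-2.4, -0.4, 6.4]
width: 0.696
gripper_force: 25.0
```

```bash
python3 - <<'E'
from h import *
cylnow()
E
```

```text
centre in plane [0.0147 0.0008 0.0346] Fplane [-1.  -0.4  6.7] ax [-0.     1.    -0.001]
```

Request:
{"method": "arm_command", "body": {
  "targets": [
    [[0.0008,0,-0.0006,0,0,0],[0.001,0,-0.0004,0,0,0],[0,0,0,0,0,0]]
  ]
}}

```text
clock: 27.52
position: [0.6338, -0.0407, 0.1429]
ee_rot: [-0.009, 2.531, 0.002]
force: [0.8, 0.3, 5.9]
width: 0.695
gripper_force: 25.0
```

```bash
python3 - <<'E'
from h import *
cylnow()
E
```

```text
centre in plane [0.0125 0.0008 0.0346] Fplane [2.  0.3 5.6] ax [-0.     1.    -0.001]
```

Request:
{"method": "arm_command", "body": {
  "targets": [
    [[0.0008,0,-0.0004,0,0,0],[0,0,0,0,0,0]]
  ]
}}

```text
clock: 27.78
position: [0.6328, -0.0407, 0.1427]
ee_rot: [-0.009, 2.531, 0.002]
force: [2.5, 0.6, 5.4]
width: 0.697
gripper_force: 25.0
```

```bash
python3 - <<'E'
from h import *
cylnow()
E
```

```text
centre in plane [0.0116 0.0009 0.0345] Fplane [3.6 0.6 4.7] ax [-0.     1.    -0.001]
```

Request:
{"method": "arm_command", "body": {
  "targets": [
    [[0.0008,0,-0.0004,0,0,0],[0,0,0,0,0,0],[0,0,0,0,0,0]]
  ]
}}

```text
clock: 28.15
position: [0.6318, -0.0407, 0.1425]
ee_rot: [-0.009, 2.531, 0.002]
force: [3.2, 0.0, 5.4]
width: 0.696
gripper_force: 25.0
```

```bash
python3 - <<'E'
from h import *
cylnow()
E
```

```text
centre in plane [0.0105 0.0008 0.0345] Fplane [ 4.3 -0.   4.6] ax [-0.     1.    -0.001]
```

```bash
python3 - <<'E'
from h import *
for n in("top","side"):
    im=arm.get_image(n);p=im["pixels"];old=np.load(f"r1{n}.npz")
    for nm,w,c in(("old",old["w"],old["p"]),("new",cloud(im),p)):
        q=P.inv().apply((w-O).reshape(-1,3));c=c.reshape(-1,3).astype(int)
        k=(q[:,0]>-.12)&(q[:,0]<-.05)&(abs(q[:,1])<.035)&(q[:,2]>.025)&(q[:,2]<.05)&(c[:,0]-c[:,2]>50);a=q[k]
        if k.sum()>5: print(n,nm,k.sum(),"back x",np.percentile(a[:,0],[0,2,5]).round(4),"y",np.percentile(a[:,1],[2,98]).round(4))
E
```

```text
top old 419 back x [-0.0967 -0.0965 -0.0945] y [-0.0218  0.0221]
side old 310 back x [-0.0942 -0.093  -0.0917] y [-0.0232  0.0232]
side new 250 back x [-0.0957 -0.095  -0.0937] y [-0.0239  0.0237]
```

Request:
{"method": "arm_command", "body": {
  "targets": [
    [[-0.0003,0,-0.0004,0,0,0],[0,0,0,0,0,0]]
  ]
}}

```text
clock: 28.5
position: [0.6311, -0.0407, 0.1424]
ee_rot: [-0.009, 2.533, 0.002]
force: [0.9, 0.2, 3.4]
width: 0.695
gripper_force: 25.0
```

```bash
python3 - <<'E'
from h import *
cylnow()
E
```

```text
centre in plane [0.0098 0.0008 0.0346] Fplane [1.6 0.2 3.1] ax [-0.     1.    -0.001]
```

Request:
{"method": "arm_command", "body": {
  "targets": [
    [[0,0,0,0,0,0],[0,0,0,0,0,0],[0,0,0,0,0,0],[0,0,0,0,0,0]]
  ],
  "jaw": 0.088
}}

```text
clock: 29.0
position: [0.6313, -0.0407, 0.1424]
ee_rot: [-0.009, 2.533, 0.002]
force: [0.5, 0.1, 0.7]
width: 0.955
gripper_force: 0.0
```

Request:
{"method": "arm_command", "body": {
  "targets": [
    [[0,0,-0.01,0,0,0],[0,0,-0.013,0,0,0],[0,0,-0.013,0,0,0],[0,0,-0.013,0,0,0],[0,0,-0.013,0,0,0],[0,0,-0.015,0,0,0],[0,0,-0.015,0,0,0],[0,0,-0.015,0,0,0],[0,0,0,0,0,0]]
  ]
}}

```text
clock: 30.12
position: [0.5702, -0.0416, 0.2311]
ee_rot: [-0.008, 2.531, 0.001]
force: [-0.0, -0.1, -0.9]
width: 0.96
gripper_force: 0.0
```

```bash
python3 - <<'E'
from h import *
cylnow();print(arm.observe()["joints"].round(3))
im=arm.get_image("side");cv2.imwrite("pics/s7.png",cv2.resize(im["pixels"][170:320,270:450,::-1],(720,600)))
q=P.inv().apply((cloud(im)-O).reshape(-1,3));c=im["pixels"].reshape(-1,3).astype(int)
k=(c[:,0]-c[:,2]>60)&(abs(q[:,1])<.05)&(q[:,2]>.042)&(q[:,2]<.08)&(q[:,0]>-.05)&(q[:,0]<.08);a=q[k];print(k.sum(),a.min(0),a.max(0)) if k.sum() else 0
E
```

```text
centre in plane [-0.0313  0.0003  0.134 ] Fplane [-0.2 -0.1 -0.9] ax [ 0.001  1.    -0.001]
[ 0.665  0.207 -0.776  2.199  0.784  0.246  0.809]
662 [-0.04527059 -0.03329814  0.04214553] [0.04528887 0.03332713 0.07473504]
```

View pics/s7.png

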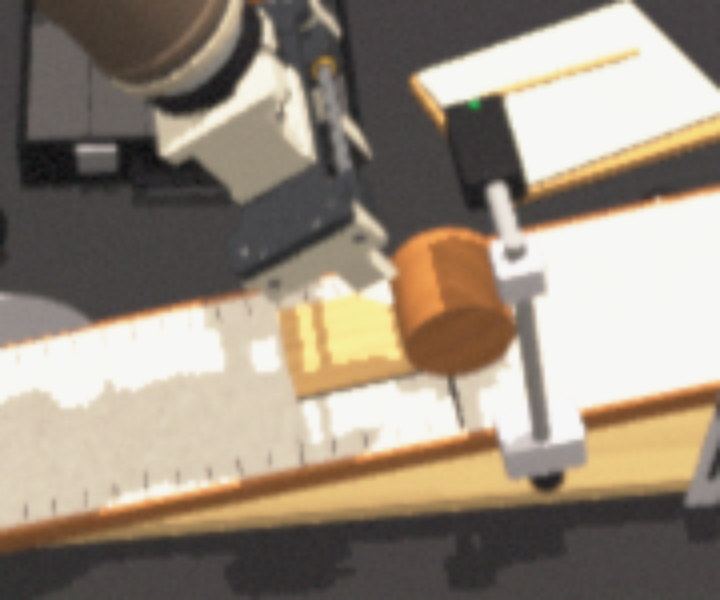

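The cylinder rests at (455,300) against the chock face, square, and the fingers are free. I'll back off a little more and compare two frames for rest.

Request:
{"method": "arm_command", "body": {
  "targets": [
    [[0,0,-0.015,0,0,0],[0,0,-0.015,0,0,0],[0,0,-0.015,0,0,0],[0,0,-0.015,0,0,0],[0,0,-0.015,0,0,0],[0,0,0,0,0,0],[0,0,0,0,0,0]]
  ]
}}

```text
clock: 31.05
position: [0.5274, -0.0419, 0.2914]
ee_rot: [-0.008, 2.532, 0.001]
force: [0.6, -0.7, -0.3]
width: 0.962
gripper_force: 0.0
```

```bash
python3 - <<'E'
from h import *
im=arm.get_image("side");q=P.inv().apply((cloud(im)-O).reshape(-1,3));c=im["pixels"].reshape(-1,3).astype(int)
m=(c[:,0]-c[:,2]>60)&(abs(q[:,1])<.05)
a=q[m&(q[:,2]>.045)&(q[:,2]<.08)&(q[:,0]>-.05)&(q[:,0]<.08)];t=a[a[:,2]>.066]
print("cyl y",np.percentile(a[:,1],[1,99]).round(4),"crest x",np.median(t[:,0]).round(4),"zmax",a[:,2].max().round(4),cv2.minAreaRect((a[:,:2]*1000).astype(np.float32)))
b=q[m&(q[:,2]>.02)&(q[:,2]<.043)&(q[:,0]>-.12)&(q[:,0]<-.05)];print("chock back",np.percentile(b[:,0],[0,2,5]).round(4),np.percentile(b[:,1],[2,98]).round(4))
print(arm.observe()["clock"],arm.observe()["force"].round(1))
print(arm.sign_off())
E
```

```text
cyl y [-0.0328  0.0322] crest x 0.0113 zmax 0.0742 ((10.419425964355469, -0.3462562561035156), (68.2998275756836, 66.44744110107422), 89.71468353271484)
chock back [-0.0966 -0.0954 -0.0941] [-0.0236  0.0228]
31.1 [-0.3 -0.6  0.2]
the job is handed in; nothing more can be done
None
```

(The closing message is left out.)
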